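# Load the curing pots and screw their captive caps back on

## Task

First unscrew both captive caps fully and only then swing their arms right aside, so that both curing pots stand open together. Then lay every brown abrasive blank lying on the bench flat in the cavity of its own outline, round blanks in the round one and square blanks in the square one (two of a kind lie one on the other). Finally, swing both caps back over their pots, still unscrewed, and screw them down fully home; leave the ball bearing and the yellow oil bottle where they stand.

Things in the scene. Friction and masses are not known exactly. Their poses are not given: they have to be found in the camera images.
- round_mouth (a point): centre of the mouth of the fixed steel curing pot under the blue cap: a round cavity 51 mm in diameter, in a round pot 90 mm across. The mouth is a flat face 46 mm above the bench, no raised rim; cavity 26 mm deep, flat floor, room for two blanks. z is up; the post of the cap's arm stands 80 mm off along this point's +x, 20 mm above the mouth.
- round_floor (a point): centre of the brass floor of the round cavity, 26 mm below its mouth, same axes
- round_pivot (a point): vertical axis of the round pot's post (16 mm thick), at the height of the mouth: the blue arm swings about it, 80 mm from the cap's own axis.
- round_cap (a joint): turn of the blue captive screw cap on its arm, rad: 0 screwed fully home, 1.4 end stop, fully unscrewed. Grows anticlockwise seen from above, relative to the arm. Stiff (about 0.1 N m), stays where left. Cap and arm rise 7 mm per rad as it unscrews; its 7 mm skirt clears the pot from 1 rad, and nothing but care keeps the arm from being swung before
- round_arm (a joint): swing of the blue arm about its post, rad: 0 over the pot (stop), 1.7 fully aside (stop). Grows clockwise seen from above; about 0.06 N m of friction, stays where left. The cap goes round with the arm: a hand holding the cap's bar must turn by the same angle, or it turns the cap
- round_grip (a point): centre of the black grip bar on the blue cap (cap 110 mm across, bar on its axis): bar 60 mm long along this point's x, 14 mm thick along y, 22 mm high. 27 mm above the mouth when screwed home. The arm's plate lies 12 mm below this point: keep fingertips within 10 mm below it. Take it from above across its thickness, turn it, carry it round the post
- square_mouth (a point): centre of the mouth of the fixed steel curing pot under the yellow cap: a square cavity 43 x 43 mm, its sides along this point's x and y, in an eight-sided pot 90 mm across. The mouth is a flat face 46 mm above the bench, no raised rim; cavity 26 mm deep, flat floor, room for two blanks. z is up; the post of the cap's arm stands 80 mm off along this point's +x, 20 mm above the mouth.
- square_floor (a point): centre of the brass floor of the square cavity, 26 mm below its mouth, same axes
- square_pivot (a point): vertical axis of the square pot's post (16 mm thick), at the height of the mouth: the yellow arm swings about it, 80 mm from the cap's own axis.
- square_cap (a joint): turn of the yellow captive screw cap on its arm, rad: 0 screwed fully home, 1.4 end stop, fully unscrewed. Grows anticlockwise seen from above, relative to the arm. Stiff (about 0.1 N m), stays where left. Cap and arm rise 7 mm per rad as it unscrews; its 7 mm skirt clears the pot from 1 rad, and nothing but care keeps the arm from being swung before
- square_arm (a joint): swing of the yellow arm about its post, rad: 0 over the pot (stop), 1.7 fully aside (stop). Grows clockwise seen from above; about 0.06 N m of friction, stays where left. The cap goes round with the arm: a hand holding the cap's bar must turn by the same angle, or it turns the cap
- square_grip (a point): centre of the black grip bar on the yellow cap (cap 110 mm across, bar on its axis): bar 60 mm long along this point's x, 14 mm thick along y, 22 mm high. 27 mm above the mouth when screwed home. The arm's plate lies 12 mm below this point: keep fingertips within 10 mm below it. Take it from above across its thickness, turn it, carry it round the post
- round_blank_1_centre (a point): brown round abrasive blank, 46 mm in diameter, 12 mm thick, with a pale mark of its shape on top, about 60 g, lying flat on the bench; this point is its centre, 6 mm above its underside. May be absent.
- round_blank_2_centre (a point): brown round abrasive blank, 46 mm in diameter, 12 mm thick, with a pale mark of its shape on top, about 60 g, lying flat on the bench; this point is its centre, 6 mm above its underside. May be absent.
- square_blank_1_centre (a point): brown square abrasive blank, 38 x 38 mm (sides along x and y), 12 mm thick, with a pale mark of its shape on top, about 60 g, lying flat on the bench; this point is its centre, 6 mm above its underside. May be absent.
- square_blank_2_centre (a point): brown square abrasive blank, 38 x 38 mm (sides along x and y), 12 mm thick, with a pale mark of its shape on top, about 60 g, lying flat on the bench; this point is its centre, 6 mm above its underside. May be absent.
- bearing_1: ball bearing with a black seal, 47 mm across, 14 mm high, lying on the bench between the pots: a bystander; origin at the centre of its underside
- oil_bottle: yellow oil bottle with red spout, 53 mm across, 142 mm tall, standing beyond the pots: a bystander; origin at the centre of its underside
- round_blank_1: the same round blank; origin at the centre of its underside
- round_blank_2: the same round blank; origin at the centre of its underside
- square_blank_1: the same square blank; origin at the centre of its underside
- square_blank_2: the same square blank; origin at the centre of its underside

How it is judged:
On the way, in this order (a step that is already met when the one before it is completed fails the run):
1. both caps are unscrewed and swung aside at the same time (value of joint each of round_cap, square_cap above 1.1 rad and value of joint each of round_arm, square_arm above 1.4 rad), for 0.2 s.
2. with both pots open, every blank present lies flat in the cavity of its own outline (all of step 1 and horizontal distance between each of round_blank_1_centre, round_blank_2_centre and round_floor below 0.007 m and z of round_blank_1_centre in the frame of round_floor between 0.002 and 0.021 m and angle between the z axis of each of round_blank_1_centre, round_blank_2_centre and the z axis of round_floor, either way round below 0.12 rad and z of round_blank_2_centre in the frame of round_floor between 0.002 and 0.021 m and horizontal distance between each of square_blank_1_centre, square_blank_2_centre and square_floor below 0.007 m and z of square_blank_1_centre in the frame of square_floor between 0.002 and 0.021 m and angle between the z axis of each of square_blank_1_centre, square_blank_2_centre and the z axis of square_floor, either way round below 0.12 rad and z of square_blank_2_centre in the frame of square_floor between 0.002 and 0.021 m), for 0.2 s.
At the end, for the whole second after the job is handed in: Every blank present lies flat (within 0.12 rad) and at rest in the cavity of its own outline, wholly below the mouth, and both caps are swung back over their pots (arm below 0.06 rad) and screwed fully home (cap below 0.15 rad) (horizontal distance between each of round_blank_1_centre, round_blank_2_centre and round_floor below 0.007 m and z of round_blank_1_centre in the frame of round_floor between 0.002 and 0.021 m and angle between the z axis of each of round_blank_1_centre, round_blank_2_centre and the z axis of round_floor, either way round below 0.12 rad and z of round_blank_2_centre in the frame of round_floor between 0.002 and 0.021 m and horizontal distance between each of square_blank_1_centre, square_blank_2_centre and square_floor below 0.007 m and z of square_blank_1_centre in the frame of square_floor between 0.002 and 0.021 m and angle between the z axis of each of square_blank_1_centre, square_blank_2_centre and the z axis of square_floor, either way round below 0.12 rad and z of square_blank_2_centre in the frame of square_floor between 0.002 and 0.021 m and value of joint each of round_cap, square_cap below 0.15 rad and value of joint each of round_arm, square_arm below 0.06 rad and linear speed of each of round_blank_1, round_blank_2, square_blank_1, square_blank_2 below 0.02 m/s); the robot touches nothing.
It fails at once if a cap is dragged sideways over its pot while it is still screwed down, or screwed down while aside ((value of joint round_arm above 0.2 rad and value of joint round_cap below 0.7 rad) or (value of joint square_arm above 0.2 rad and value of joint square_cap below 0.7 rad)).
It fails at once if the ball bearing is shifted more than 3 cm (distance of bearing_1 from where it was at the start of the episode above 0.03 m).
It fails at once if the oil bottle is shifted more than 3 cm (distance of oil_bottle from where it was at the start of the episode above 0.03 m).
It fails at once if the oil bottle is knocked over (angle between oil_bottle's own z axis and vertical above 0.5 rad).
Of round_blank_1, round_blank_2 only 1 to 2 are there at a start; the rules pass over those that are not, and their reading is None.
Of square_blank_1, square_blank_2 only 1 to 2 are there at a start; the rules pass over those that are not, and their reading is None.
At some moment in a run one of round_blank_1, round_blank_2, square_blank_1, square_blank_2 may be knocked a few centimetres aside while the robot is not near it.
Once in a run the grip may slacken for a moment while it holds something.
It also fails if it takes over 210 s, if anything falls off the work surface, if the arm or the gripper's body presses on something with over 40 N, if the wrist force passes 120 N, or if a joint passes its speed limit or range.

## Robot

A 6-joint arm with a two-finger parallel gripper is mounted at the origin on the work surface; the furniture and walls round the work are solid. World frame = base frame: x ahead of the robot, y to its left, z up, the work surface at z = 0. Lengths are in m, angles in rad, forces in N, time in s.
With the tool pointing down it reaches from about 0.35 to 0.975 m from the base axis. Payload 4.9 kg.
Tool frame: the origin (TCP) lies at the very end of the fingers, on their centre line; the grasp point (between the pads) lies 19 mm behind it (grasp_offset is the distance from the TCP to the grasp point, in m); x points along the fingers, y is the direction in which the jaws open and shut, and the axes are right-handed (so a half turn about x gives the same grasp; the last joint's range is limited). The gripper opens to 85 mm and grips with 20 to 120 N. Pads are 22 mm wide; open, the fingers measure 114 mm over their backs; the gripper's body (76 mm by 85 mm) begins 54 mm behind the grasp point. The pads swing forward as they close: fully open they stand 13 mm farther back than shut.
Start: joints at [1.14, 0.053, 1.613, -0, 1.476, -0.119], TCP at [0.192, 0.595, 0.231] pointing down, gripper open.
Joint ranges: [-3.01, 3.01], [-1.01, 2.22], [0.06, 2.58], [-1.02, 4.17], [0.09, 2.62], [-3.14, 3.14]. Speed limits (rad/s): [2.57, 2.57, 3.14, 3.14, 3.14, 3.14].

## Interface

Orientations are given as a rotation vector (axis times angle).
In Python, from station import get_obs, get_image, camera_model, finish_job, grasp_offset gives the robot as it stands.
- The arm moves only by the shell command python3 -m crank 'ROWS' [OPENING] [FORCE]. ROWS is JSON, a list that holds one entry, the list of rows, each a list of 4 numbers: the shift along the world's x, y, z in m, then the turn about the world's z in degrees. In form: [[[dx, dy, dz, turn], ...]]. A call has 1 to 5 rows; each row is the pose to reach, as a shift and turn from the pose commanded when the call began; what a row does not reach only later rows make up. A row lasts 1/12 s, in which the tool goes at most 41.7 mm and 7.16 degrees, less where a joint would pass 70% of its speed; a pose out of reach is approached as far as the arm can. A call with a gripper value outside its range is refused whole. OPENING is the opening, from 0 (shut) to 1 (fully open), set as the call begins (- or left out, the last holds). The fingers move at their own pace and stop on an object; FORCE is the grip in N (left out, the last holds). Time passes only in rows, so rows that repeat a pose let the fingers close. It gives the time, the measured TCP pose, the force and the opening at its end, in the units of the state.
- get_obs(): the state, without advancing time (a new reading comes with each control period).
- get_image(name): name is "side" or "top" or "wrist"; returns (picture, depth): 400x640x3 uint8, red, green, blue; 400x640 float32, m along the optical axis (not along the pixel's ray), 0 where there is no reading.
- camera_model(name): a dict with "fx", "fy", "cx", "cy" (pixels), "xyz" and "attitude" of the camera in the world. Camera axes: x right, y down, z forward; pixel columns grow to the right and rows downward; lengths in m; the calibration is good to about 2 mm. The wrist camera is an equidistant fisheye: a pixel r from the principal point sees the ray r / f radians off the axis. A picture is of the moment at which its call begins: read the wrist's pose just before it. camera_model takes no time and is no camera call; for the wrist camera it gives the pose at the moment of the call.
- finish_job(): hands the job in, once; it reports no verdict.
The state is a dict: "t": time; "q": joint angles; "dq": joint speeds; "effort": joint torques, N m; "tool_pos": TCP position; "tool_rot": TCP orientation; "contact_force": force on the tool from outside, world axes, zero at the start; "wrist_torque": the same for the moment, N m; "opening": finger opening in m.
Only numpy, scipy, OpenCV 4.12 (cv2) and the standard library are available. Lean on these libraries where they do the work, as an engineer would, in place of code of your own. Each camera call takes 0.05 s, during which the arm holds its last target.

## Working session

There is one attempt and no reset: what is moved stays moved. The work goes in short steps, Python scripts to look and compute and a shell command to move; the robot and the scene stay as the last step left them, time stands still between calls to the robot, and variables do not carry over. Pictures are saved under pics/ and viewed, and the job is handed in when it is done.

```bash
ls; mkdir -p pics; python3 - <<'E'
from station import *
import cv2
o=get_obs();print({k:(v if not hasattr(v,'tolist') else v.tolist()) for k,v in o.items()})
print(grasp_offset if not callable(grasp_offset) else grasp_offset())
for n in ("side","top","wrist"):
    print(n,camera_model(n))
    p,d=get_image(n);cv2.imwrite(f'pics/{n}0.png',p[:,:,::-1])
E
```

```text
pics
{'t': 0.0, 'q': [1.1400053260363268, 0.0533378579574438, 1.6142883680521412, 1.3179799753705544e-05, 1.475998533955892, -0.11899167903855586], 'dq': [-0.0004868186652609733, 0.0003888281351542636, 0.0011242928871136892, -0.0007413964409314629, -0.00016124137461764212, -0.0004026877479648789], 'effort': [0.00016424096429545898, -39.368348121643066, -37.01745629310608, -0.00012929097920277854, 0.007238942489493638, 5.080695331116658e-07], 'tool_pos': [0.191462853513116, 0.5943002810847547, 0.23007816223171954], 'tool_rot': [0.2431886385395532, 1.5574734433792976, -0.24626566551190998], 'contact_force': [0.5199306500904699, 0.0847632737908461, -0.4179419444001932], 'wrist_torque': [-0.017594780349709165, 0.014161070258317084, 0.0035460464360064893], 'opening': 0.08509666421986943}
0.0187
side {'fx': 371.597961041844, 'fy': 371.597961041844, 'cx': 323.43049280295844, 'cy': 197.5641538141713, 'xyz': array([0.25719123, 0.67696428, 0.47646674]), 'attitude': array([-0.56273668,  2.42075419, -1.47863832])}
top {'fx': 444.1346693217959, 'fy': 444.1346693217959, 'cx': 325.25475226755424, 'cy': 195.52473596279646, 'xyz': array([ 0.52469898, -0.02246394,  1.00101744]), 'attitude': array([-2.16738739,  2.1781264 , -0.08016471])}
wrist {'fx': 309.70691628693146, 'fy': 309.70691628693146, 'cx': 315.90804572274146, 'cy': 196.74700452789926, 'xyz': array([0.11773271, 0.61893101, 0.37157076]), 'attitude': array([2.32764001, 1.69538587, 0.26236469])}
```

View pics/top0.png

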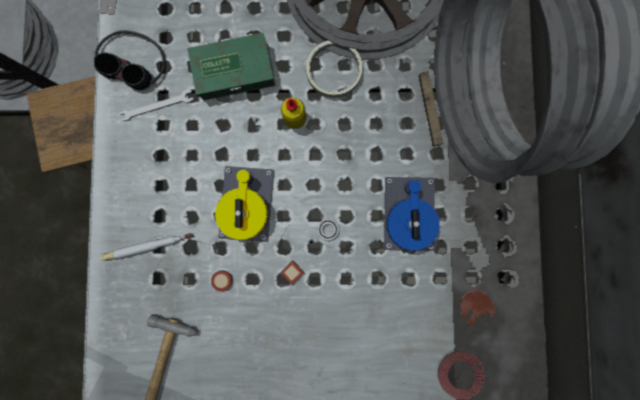

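View pics/side0.png

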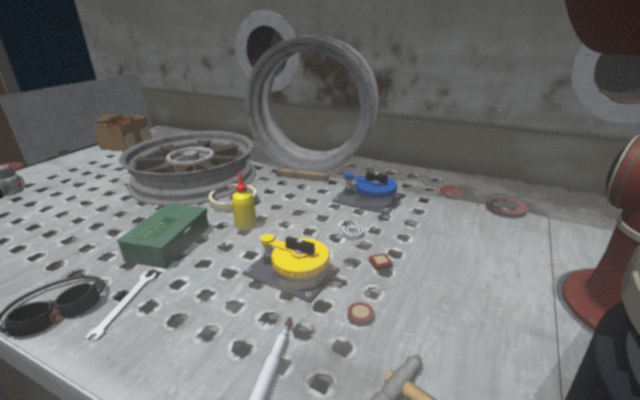

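View pics/wrist0.png

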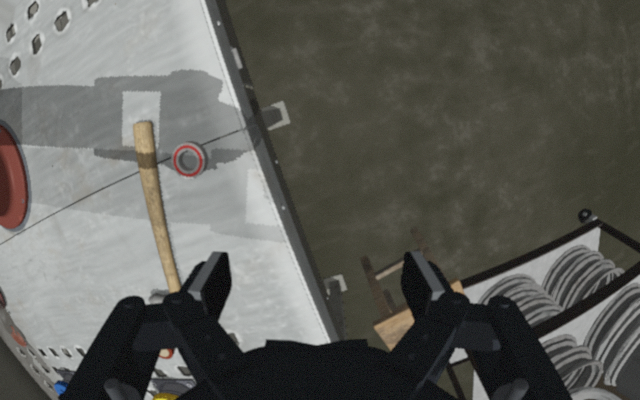

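```bash
cat > h.py <<'E'
import numpy as np, cv2
from scipy.spatial.transform import Rotation as R
from station import *
def ray(m,u,v,fish=False):
    x=(u-m['cx'])/m['fx'];y=(v-m['cy'])/m['fy']
    if fish:
        r=np.hypot(x,y);s=np.sin(r)/r if r>1e-9 else 1
        d=np.array([x*s,y*s,np.cos(r)])
    else: d=np.array([x,y,1.])
    return R.from_rotvec(m['attitude']).apply(d)
def onplane(m,u,v,z,fish=False):
    d=ray(m,u,v,fish);c=np.array(m['xyz']);return c+d*(z-c[2])/d[2]
def proj(m,p,fish=False):
    d=R.from_rotvec(m['attitude']).inv().apply(np.array(p)-m['xyz'])
    if fish:
        t=np.arctan2(np.hypot(d[0],d[1]),d[2]);h=np.hypot(d[0],d[1])
        return m['cx']+m['fx']*t*d[0]/h, m['cy']+m['fy']*t*d[1]/h
    return m['cx']+m['fx']*d[0]/d[2], m['cy']+m['fy']*d[1]/d[2]
def axes():
    o=get_obs();M=R.from_rotvec(o['tool_rot']).as_matrix()
    y=M[:,1];return o,np.degrees(np.arctan2(y[1],y[0])),M
def blobs(mask,amin=30):
    n,l,s,c=cv2.connectedComponentsWithStats(mask.astype(np.uint8))
    return [(i,s[i],c[i],(l==i)) for i in range(1,n) if s[i][4]>=amin]
E
python3 - <<'E'
from h import *
p=cv2.imread('pics/top0.png')
c=p[150:320,190:470]
cv2.imwrite('pics/top0z.png',cv2.resize(c,None,fx=2.85,fy=2.85,interpolation=cv2.INTER_CUBIC))
w=cv2.imread('pics/wrist0.png');cv2.imwrite('pics/wz.png',cv2.resize(w[90:400,0:260],None,fx=2,fy=2)[:600])
E
```

```text
(no output)
```

View pics/top0z.png

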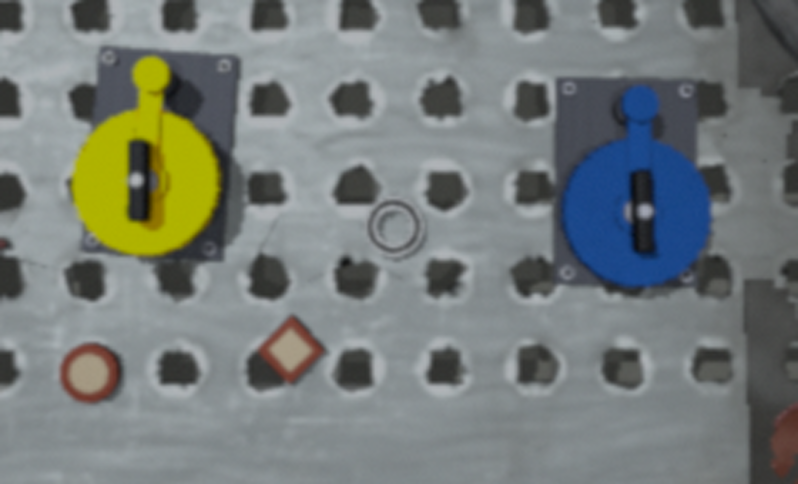

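View pics/wz.png

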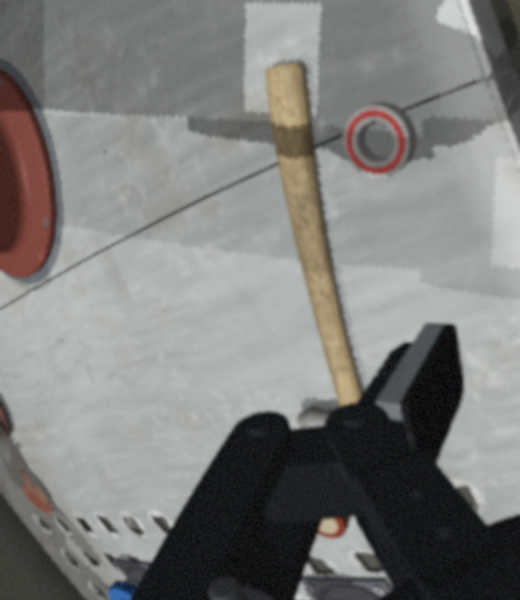

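```bash
cat > meas.py <<'E'
from h import *
p,d=get_image('top');m=camera_model('top')
hsv=cv2.cvtColor(p,cv2.COLOR_RGB2HSV)
H,S,V=[hsv[...,i].astype(int) for i in range(3)]
def q(name,mask,z,amin=30):
    for i,s,c,l in blobs(mask,amin):
        cnt=max(cv2.findContours(l.astype(np.uint8),0,2)[0],key=cv2.contourArea)
        r=cv2.minAreaRect(cnt)
        dz=np.median(d[l]); 
        w=onplane(m,*c,z)
        b=cv2.boxPoints(r);wb=[onplane(m,*x,z)[:2] for x in b]
        e=[wb[1]-wb[0],wb[2]-wb[1]]; ln=[np.hypot(*x) for x in e];k=int(ln[1]>ln[0])
        a=np.degrees(np.arctan2(e[k][1],e[k][0]))%180
        print(name,'px',np.round(c,1),'area',s[4],'xy',np.round(w[:2],4),'depthz',round(m['xyz'][2]-dz,3),'rect mm',np.round(np.array(ln)*1000,1),'long-yaw',round(a,1))
if __name__=='__main__':
    Y=(H>22)&(H<35)&(S>200)&(V>80); B=(H>100)&(H<125)&(S>150)&(V>60)
    q('yellow',Y,.061,100);q('blue',B,.061,100)
    box=np.zeros(H.shape,bool);box[150:260,200:450]=1
    from scipy.ndimage import binary_fill_holes as bf, binary_erosion as be
    Yf=bf(cv2.morphologyEx((Y|B).astype(np.uint8),3,np.ones((3,3)))); 
    q('bar',Yf&(V<60)&be(Yf,iterations=2),.084,40)
    br=((H<12)|(H>172))&(S>100)&(V>50); br=bf(br); br[:, :95]=0
    q('brown',br,.012,60)
E
python3 meas.py
```

```text
yellow px [292.5 111.2] area 234 xy [0.7879 0.0578] depthz 0.066 rect mm [45.9 43.4] long-yaw 96.0
yellow px [241.6 210.6] area 1983 xy [0.5735 0.1656] depthz 0.054 rect mm [108.8 135.7] long-yaw 29.3
blue px [412.7 221. ] area 2110 xy [ 0.5498 -0.1964] depthz 0.06 rect mm [110.9 136.2] long-yaw 28.3
bar px [239.2 212.8] area 153 xy [0.5677 0.1659] depthz 0.081 rect mm [12.5 53.8] long-yaw 0.7
bar px [414.9 224.3] area 162 xy [ 0.5423 -0.1966] depthz 0.087 rect mm [14.4 57.5] long-yaw 178.7
brown px [291.2 104.4] area 98 xy [0.8175 0.0649] depthz 0.09 rect mm [22.7 24.6] long-yaw 44.2
brown px [291.4 272.5] area 278 xy [0.4389 0.0637] depthz 0.022 rect mm [37.2 34.2] long-yaw 134.7
brown px [221.3 280.5] area 308 xy [0.4219 0.2184] depthz 0.021 rect mm [42.1 41.4] long-yaw 89.8
brown px [476.9 303.7] area 587 xy [ 0.3703 -0.3414] depthz 0.029 rect mm [69.7 51.5] long-yaw 89.8
```

```bash
python3 - <<'E'
from h import *
o,a,M=axes();print('jaw yaw',a,M.round(3).tolist())
p=cv2.cvtColor(cv2.imread('pics/top0.png'),cv2.COLOR_BGR2RGB);m=camera_model('top')
hsv=cv2.cvtColor(p,cv2.COLOR_RGB2HSV);H,S,V=[hsv[...,i].astype(int) for i in range(3)]
Y=(H>22)&(H<35)&(S>200)&(V>80); B=(H>100)&(H<125)&(S>150)&(V>60)
for n,mk,c0 in(('y',Y,(242,176)),('b',B,(413,186))):
    mk=mk.copy();mk[:165]=0
    # post: circle of disc above
    cs=max(cv2.findContours(mk.astype(np.uint8),0,1)[0],key=cv2.contourArea)[:,0].astype(float)
    W=np.array([onplane(m,*q,.058)[:2] for q in cs])
    # cap disc: contour pts with low x
    xmin=W[:,0].min(); sel=W[W[:,0]<xmin+.075]
    A=np.c_[2*sel,np.ones(len(sel))];s=np.linalg.lstsq(A,(sel**2).sum(1),rcond=None)[0]
    r=np.sqrt(s[2]+s[0]**2+s[1]**2);print(n,'cap c',s[:2].round(4),'r',r.round(4))
    W=np.array([onplane(m,*q,.072)[:2] for q in cs]); sel=W[W[:,0]>W[:,0].max()-.013]
    A=np.c_[2*sel,np.ones(len(sel))];s=np.linalg.lstsq(A,(sel**2).sum(1),rcond=None)[0]
    print('post c',s[:2].round(4),'r',np.sqrt(s[2]+s[0]**2+s[1]**2).round(4))
E
```

```text
jaw yaw 72.13614590934523 [[-0.001, 0.307, 0.952], [-0.001, 0.952, -0.307], [-1.0, -0.001, -0.0]]
y cap c [0.568  0.1671] r 0.0537
post c [0.6455 0.1615] r 0.0125
b cap c [ 0.5434 -0.1968] r 0.0543
post c [ 0.6228 -0.1989] r 0.0127
```

```bash
python3 -m crank '[[[0.126,-0.143,0,9],[0.126,-0.143,0,9],[0.126,-0.143,0,9],[0.126,-0.143,0,9],[0.126,-0.143,0,9]]]' 0.6 40; python3 -m crank '[[[0.125,-0.143,0,9.6],[0.125,-0.143,0,9.6],[0.125,-0.143,0,9.6],[0.125,-0.143,0,9.6],[0.125,-0.143,0,9.6]]]'; python3 -m crank '[[[0.125,-0.142,-0.03,0],[0.125,-0.142,-0.03,0],[0.125,-0.142,-0.03,0],[0.125,-0.142,-0.03,0],[0.125,-0.142,-0.03,0]]]'
python3 - <<'E'
from h import *
o,a,M=axes();print(o['t'],o['tool_pos'],a,o['opening']);p,d=get_image('wrist');cv2.imwrite('pics/w1.png',p[:,:,::-1]);print(camera_model('wrist'))
E
```

```text
t: 0.62
tool_pos: [0.3195, 0.4492, 0.2311]
tool_rot: [0.122, 1.567, -0.124]
contact_force: [0.4, 1.0, -0.5]
opening: 0.0513
t: 1.03
tool_pos: [0.4445, 0.3061, 0.2313]
tool_rot: [-0.009, 1.57, 0.008]
contact_force: [0.2, 0.2, 0.4]
opening: 0.0512
t: 1.45
tool_pos: [0.5693, 0.1635, 0.2003]
tool_rot: [-0.009, 1.571, 0.007]
contact_force: [-0.7, 0.1, -0.7]
opening: 0.0512
1.45 [0.56931467 0.16354401 0.20025464] 90.58447806517727 0.051150394408829195
{'fx': 309.70691628693146, 'fy': 309.70691628693146, 'cx': 315.90804572274146, 'cy': 196.74700452789926, 'xyz': array([0.49313671, 0.1614588 , 0.34086739]), 'attitude': array([2.04627002, 2.06238694, 0.31890525])}
```

View pics/w1.png

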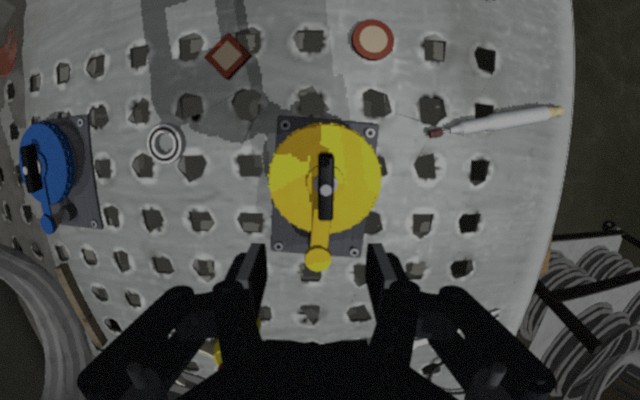

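```bash
python3 - <<'E'
from h import *
m=camera_model('wrist');o=get_obs()
print(proj(m,o['tool_pos'],True), [proj(m,q,True) for q in ([.5677,.1659,.084],[.568,.1671,.061],[.6455,.1615,.072])])
E
```

```text
(np.float64(314.9584916318574), np.float64(256.4228287501424)) [(np.float64(321.07110463097126), np.float64(188.56538057717395)), (np.float64(322.01182724181893), np.float64(182.02678354897756)), (np.float64(315.4061690165497), np.float64(260.6991842321943))]
```

```bash
cat > wm.py <<'E'
# measure bar + cap + post from wrist view
from h import *
from scipy.ndimage import binary_fill_holes as bf, binary_erosion as be
def circ(W):
    A=np.c_[2*W,np.ones(len(W))];s=np.linalg.lstsq(A,(W**2).sum(1),rcond=None)[0]
    return s[:2],np.sqrt(s[2]+s[0]**2+s[1]**2)
def meas(p,m,color,lift=0,amin=400):
    hsv=cv2.cvtColor(p,cv2.COLOR_RGB2HSV);H,S,V=[hsv[...,i].astype(int) for i in range(3)]
    K=(H>22)&(H<35)&(S>150)&(V>60) if color=='y' else (H>100)&(H<125)&(S>130)&(V>40)
    K=K.astype(np.uint8)
    b=max(blobs(K),key=lambda b:b[1][4]); K=b[3].astype(np.uint8)
    F=bf(cv2.morphologyEx(K,3,np.ones((5,5))))
    D=F&(V<60)&be(F,iterations=3)
    bb=max(blobs(D,20),key=lambda b:b[1][4])
    px=np.argwhere(bb[3])[:,::-1]
    W=np.array([onplane(m,*q,.084+lift,True)[:2] for q in px])
    r=cv2.minAreaRect((W*1000).astype(np.float32));bx=cv2.boxPoints(r);e=[bx[1]-bx[0],bx[2]-bx[1]];l=[np.hypot(*x) for x in e];k=int(l[1]>l[0])
    print('bar c',np.round(np.array(r[0])/1000,4),'mean',W.mean(0).round(4),'size',np.round(l,1),'yaw',round(float(np.degrees(np.arctan2(e[k][1],e[k][0]))%180),1),'px',bb[2].round(1))
    cs=max(cv2.findContours(K,0,1)[0],key=cv2.contourArea)[:,0].astype(float)
    return cs,K
E
python3 - <<'E'
from wm import *
p=cv2.cvtColor(cv2.imread('pics/w1.png'),cv2.COLOR_BGR2RGB);m=camera_model('wrist')
cs,K=meas(p,m,'y')
W=np.array([onplane(m,*q,.058,True)[:2] for q in cs]);s=W[W[:,0]<W[:,0].min()+.075];print('cap',circ(s))
W=np.array([onplane(m,*q,.072,True)[:2] for q in cs]);s=W[W[:,0]>W[:,0].max()-.013];print('post',circ(s))
for nm,u,v,z in (('round',373,40,.012),('square',228,56,.012),('bearing',165,143,.014)): print(nm,onplane(m,u,v,z,True))
t=camera_model('top');print(onplane(t,329.5,230,.014))
E
```

```text
bar c [0.5663 0.1692] mean [0.5647 0.1693] size [13.7 59.4] yaw 0.4 px [325.  184.8]
cap (array([0.56623241, 0.16955389]), np.float64(0.053006608544814315))
post (array([0.64558227, 0.16311194]), np.float64(0.011608972381721698))
round [0.42517761 0.22005834 0.012     ]
square [0.44159557 0.06672723 0.012     ]
bearing [ 0.53405176 -0.01250792  0.014     ]
[ 0.531936  -0.0207812  0.014    ]
```

```bash
python3 -m crank '[[[-0.003,0.004,-0.04,0],[-0.003,0.004,-0.08,0],[-0.003,0.004,-0.095,0],[-0.003,0.004,-0.095,0]]]' 0.55
python3 - <<'E'
from wm import *
o,a,M=axes();print(o['t'],o['tool_pos'],a,o['opening']);m=camera_model('wrist');p,d=get_image('wrist');cv2.imwrite('pics/w2.png',p[:,:,::-1]);
print(proj(m,o['tool_pos'],True));meas(p,m,'y')
E
```

```text
t: 1.83
tool_pos: [0.5604, 0.1702, 0.1001]
tool_rot: [-0.011, 1.582, 0.009]
contact_force: [-0.2, -0.3, -0.1]
opening: 0.0473
1.8333 [0.56043942 0.17017928 0.10006567] 90.72429155230806 0.04727151088082897
(np.float64(314.9824104869168), np.float64(256.4469571449514))
bar c [0.5634 0.1724] mean [0.5601 0.1722] size [14.4 62.7] yaw 0.6 px [318.6 241.2]
```

View pics/w2.png

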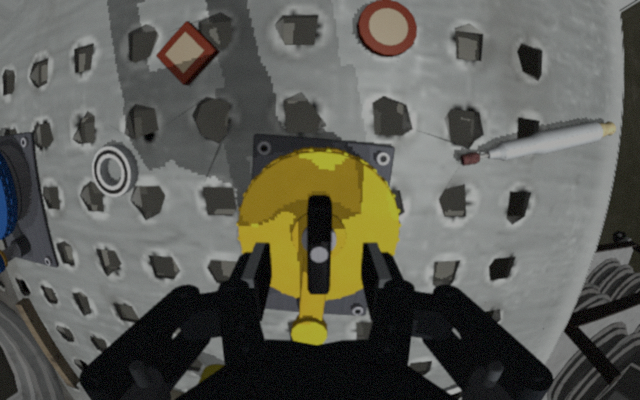

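```bash
python3 -m crank '[[[0,0,0,0],[0,0,0,0]]]'
python3 - <<'E'
from wm import *
o,a,M=axes();print(o['t'],o['tool_pos'],a,o['opening']);m=camera_model('wrist');p,d=get_image('wrist');
print(proj(m,o['tool_pos'],True));meas(p,m,'y')
E
```

```text
t: 2.05
tool_pos: [0.5664, 0.1713, 0.109]
tool_rot: [-0.01, 1.566, 0.011]
contact_force: [0.4, -0.3, 0.8]
opening: 0.0471
2.05 [0.56638456 0.17133683 0.10902239] 90.75082123890779 0.04714930817223343
(np.float64(315.0017903227564), np.float64(256.5081928571222))
bar c [0.5636 0.1726] mean [0.5608 0.1722] size [14.4 61.8] yaw 0.0 px [316.6 226.2]
```

```bash
python3 -m crank '[[[0,0,0,0],[0,0,0,0],[0,0,0,0],[0,0,0,0]]]'
python3 -m crank '[[[0,0,0,0]]]'
python3 - <<'E'
from wm import *
for i in range(4):
    o,a,M=axes();print(o['t'],o['tool_pos'],a,o['opening']);m=camera_model('wrist');p,d=get_image('wrist');
    meas(p,m,'y')
E
```

```text
t: 2.43
tool_pos: [0.565, 0.1709, 0.1068]
tool_rot: [-0.01, 1.57, 0.01]
contact_force: [0.2, 0.2, 0.1]
opening: 0.0467
t: 2.52
tool_pos: [0.5648, 0.1709, 0.1065]
tool_rot: [-0.01, 1.57, 0.01]
contact_force: [0.1, -0.3, -0.8]
opening: 0.0472
2.5167 [0.56480547 0.17088114 0.1065342 ] 90.73356963746414 0.04719867325484011
bar c [0.5638 0.1725] mean [0.5606 0.1722] size [14.8 62.1] yaw 0.6 px [317.5 230.3]
2.5667 [0.56474362 0.17085603 0.10640311] 90.73366174319351 0.0468052931838293
bar c [0.5636 0.1725] mean [0.5606 0.1722] size [14.8 62.1] yaw 0.6 px [317.5 230.4]
2.6167 [0.56470717 0.17083674 0.10629942] 90.73392244921455 0.04671740592470488
bar c [0.5636 0.1724] mean [0.5606 0.1722] size [14.2 62.1] yaw 1.6 px [317.5 230.5]
2.6667 [0.56467517 0.17082395 0.10624053] 90.73374041604886 0.0468555108061065
bar c [0.5635 0.1725] mean [0.5605 0.1722] size [14.8 62. ] yaw 0.6 px [317.5 230.5]
```

```bash
python3 -m crank '[[[0.001,0.001,-0.03,0],[0.001,0.001,-0.038,0],[0.001,0.001,-0.038,0],[0.001,0.001,-0.038,0],[0.001,0.001,-0.038,0]]]' 0.45
python3 -m crank '[[[0,0,0,0],[0,0,0,0],[0,0,0,0],[0,0,0,0],[0,0,0,0]]]' 0 60
python3 -m crank '[[[0,0,0,0],[0,0,0,0]]]'
python3 - <<'E'
from wm import *
o,a,M=axes();print(o['t'],o['tool_pos'],a,o['opening'],o['contact_force'],o['wrist_torque']);m=camera_model('wrist');p,d=get_image('wrist');cv2.imwrite('pics/w3.png',p[:,:,::-1])
E
```

```text
t: 3.13
tool_pos: [0.5662, 0.1719, 0.0691]
tool_rot: [-0.01, 1.57, 0.01]
contact_force: [0.7, -0.5, -0.5]
opening: 0.0385
t: 3.55
tool_pos: [0.5664, 0.1719, 0.0693]
tool_rot: [-0.01, 1.569, 0.01]
contact_force: [-0.0, -0.8, 3.3]
opening: 0.0121
t: 3.72
tool_pos: [0.5663, 0.1719, 0.0691]
tool_rot: [-0.01, 1.569, 0.01]
contact_force: [-1.3, -0.5, 4.6]
opening: 0.0122
3.7167 [0.56630118 0.17189238 0.06913339] 90.7328199602372 0.012198956255040607 [-1.34691889 -0.5483238   4.55952668] [-0.14590638 -0.01931856 -0.11274547]
```

View pics/w3.png

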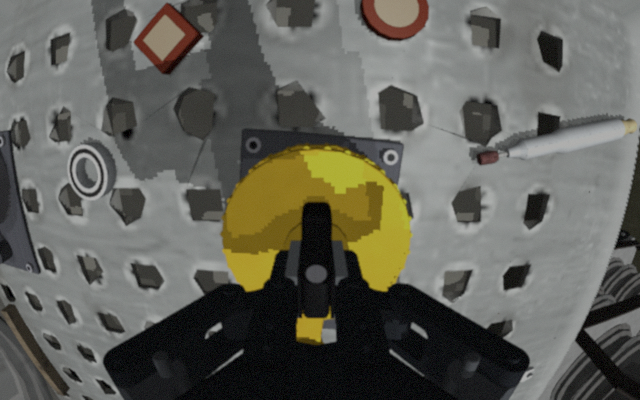

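```bash
python3 -m crank '[[[0,0,0.0008,7],[0,0,0.0017,14],[0,0,0.0025,21],[0,0,0.0034,28],[0,0,0.0034,28]]]' - 60
python3 -m crank '[[[0,0,0.0008,7],[0,0,0.0017,14],[0,0,0.0025,21],[0,0,0.0034,28],[0,0,0.0034,28]]]'
python3 - <<'E'
from wm import *
o,a,M=axes();print(o['t'],o['tool_pos'],a,o['opening'],o['contact_force'],o['wrist_torque'])
E
```

```text
t: 4.18
tool_pos: [0.5664, 0.1718, 0.0726]
tool_rot: [-0.397, 1.533, 0.396]
contact_force: [-1.8, -0.0, 5.9]
opening: 0.0124
t: 4.6
tool_pos: [0.5667, 0.1717, 0.0761]
tool_rot: [-0.776, 1.426, 0.774]
contact_force: [-0.8, 0.5, 6.0]
opening: 0.0121
4.6 [0.56666765 0.17167881 0.0761084 ] 146.96992801252642 0.012110399658574557 [-0.79210298  0.54679135  6.04614744] [-0.13726289 -0.2206308   0.03324556]
```

```bash
python3 -m crank '[[[0,0,0.0008,7],[0,0,0.0017,14],[0,0,0.0025,21],[0,0,0.0031,26],[0,0,0.0031,26]]]'
python3 -m crank '[[[0,0,0,0],[0,0,0,0]]]'
python3 - <<'E'
from wm import *
o,a,M=axes();print(o['t'],o['tool_pos'],a,o['opening'],o['contact_force'],o['wrist_torque']);p,d=get_image('top');cv2.imwrite('pics/t1.png',cv2.resize(p[120:320,160:480,::-1],None,fx=2.5,fy=2.5))
E
```

```text
t: 5.02
tool_pos: [0.5666, 0.1689, 0.0784]
tool_rot: [-1.118, 1.27, 1.11]
contact_force: [0.8, -9.5, 5.1]
opening: 0.0123
t: 5.18
tool_pos: [0.5667, 0.1689, 0.0784]
tool_rot: [-1.115, 1.271, 1.108]
contact_force: [0.1, -9.7, 4.0]
opening: 0.0123
5.1833 [0.56665502 0.16894307 0.07843741] 172.42408911125895 0.012284680707975063 [ 0.13076576 -9.70236824  3.98315005] [-1.71808026 -0.240867   -1.71963998]
```

View pics/t1.png

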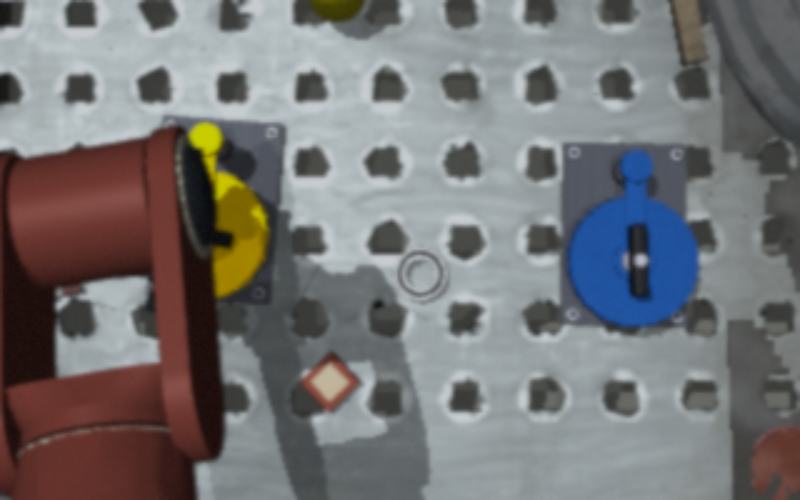

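```bash
cat > arc.py <<'E'
import sys,numpy as np
# phi: direction pivot->cap at start of table deg; total table of steps
def table(phi,steps,sgn=-1,r=.08):
    p0=r*np.array([np.cos(np.radians(phi)),np.sin(np.radians(phi))])
    for s in steps:
        a=np.radians(phi+sgn*s);d=r*np.array([np.cos(a),np.sin(a)])-p0;print(sgn*s,d.round(4).tolist())
if __name__=='__main__':
    phi=float(sys.argv[1]);sgn=int(sys.argv[2])
    for k in range(3):
        print('call',k);table(phi,[7,14,21,28,32] ,sgn);phi+=sgn*32
E
python3 arc.py 175.6 -1
python3 -m crank '[[[0,0,0,-2],[0,0,0,-2]]]'
```

```text
call 0
-7 [0.0013, 0.0097]
-14 [0.0039, 0.0191]
-21 [0.0075, 0.0282]
-28 [0.0122, 0.0367]
-32 [0.0154, 0.0413]
call 1
-7 [0.0063, 0.0075]
-14 [0.0134, 0.0142]
-21 [0.0213, 0.0199]
-28 [0.0298, 0.0247]
-32 [0.0349, 0.0269]
call 2
-7 [0.0093, 0.003]
-14 [0.0189, 0.0049]
-21 [0.0286, 0.0056]
-28 [0.0384, 0.0051]
-32 [0.0439, 0.0043]
t: 5.4
tool_pos: [0.5667, 0.1695, 0.0785]
tool_rot: [-1.089, 1.285, 1.082]
contact_force: [1.2, -9.1, 3.7]
opening: 0.0124
```

```bash
python3 -m crank '[[[0.0013,0.0097,0,-7],[0.0039,0.0191,0,-14],[0.0075,0.0282,0,-21],[0.0122,0.0367,0,-28],[0.0154,0.0413,0,-32]]]'
python3 - <<'E'
from wm import *
o,a,M=axes();print(o['t'],o['tool_pos'],a,o['opening'],o['contact_force'],o['wrist_torque']);p,d=get_image('top');cv2.imwrite('pics/t2.png',cv2.resize(p[120:320,160:480,::-1],None,fx=2.5,fy=2.5))
E
```

```text
t: 5.82
tool_pos: [0.58, 0.2106, 0.0779]
tool_rot: [-0.663, 1.476, 0.656]
contact_force: [-7.1, -10.6, 8.7]
opening: 0.0123
5.8167 [0.58003162 0.21060593 0.07794799] 138.31818432106746 0.012311757865560675 [ -7.05381757 -10.60600508   8.71040288] [-2.00968919  0.88093182 -0.86938623]
```

View pics/t2.png

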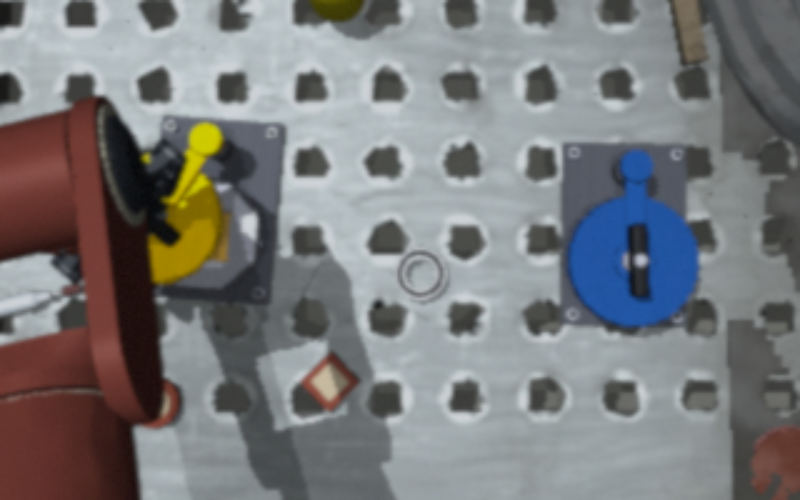

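```bash
python3 -m crank '[[[0.0063,0.0075,0,-9],[0.0134,0.0142,0,-16],[0.0213,0.0199,0,-23],[0.0298,0.0247,0,-30],[0.0349,0.0269,0,-34]]]'
python3 - <<'E'
from wm import *
o,a,M=axes();print(o['t'],o['tool_pos'],a,o['opening'],o['contact_force'],o['wrist_torque'])
E
```

```text
t: 6.28
tool_pos: [0.6148, 0.2397, 0.0782]
tool_rot: [-0.198, 1.567, 0.196]
contact_force: [-6.4, -1.9, 8.6]
opening: 0.012
6.2833 [0.61475279 0.23967932 0.07817704] 104.3562654112808 0.011979735705811036 [-6.39615636 -1.88190286  8.56371073] [-0.6242515   0.82937194 -0.31635419]
```

```bash
python3 -m crank '[[[0.0093,0.003,0,-7],[0.0189,0.0049,0,-14],[0.0286,0.0056,0,-21],[0.0384,0.0051,0,-28],[0.0445,0.0042,0,-33]]]'
python3 -m crank '[[[0,0,0,0],[0,0,0,0]]]'
python3 - <<'E'
from wm import *
o,a,M=axes();print(o['t'],o['tool_pos'],a,o['opening'],o['contact_force'],o['wrist_torque']);p,d=get_image('top');cv2.imwrite('pics/t3.png',cv2.resize(p[120:320,160:480,::-1],None,fx=2.5,fy=2.5))
E
```

```text
t: 6.7
tool_pos: [0.6598, 0.2453, 0.0785]
tool_rot: [0.256, 1.559, -0.254]
contact_force: [-4.6, 3.0, 7.4]
opening: 0.0123
t: 6.87
tool_pos: [0.6598, 0.2453, 0.0785]
tool_rot: [0.252, 1.559, -0.25]
contact_force: [-3.9, 1.6, 5.8]
opening: 0.0122
6.8667 [0.65979233 0.24534076 0.07851758] 71.67011052262995 0.012228768039284915 [-3.94422751  1.55029169  5.83920346] [ 0.15727447  0.8219162  -0.42998905]
```

View pics/t3.png

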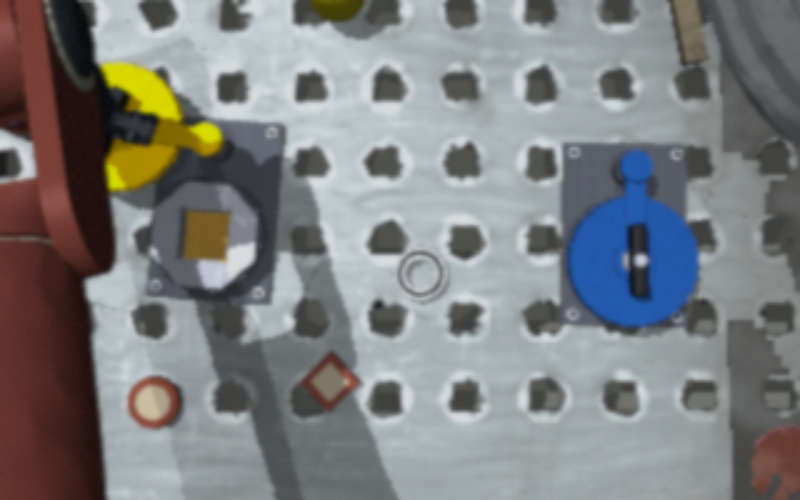

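```bash
python3 -m crank '[[[0,0,0,0],[0,0,0,0],[0,0,0.04,0],[0,0,0.08,0],[0,0,0.08,0]]]' 0.5
python3 -m crank '[[[-0.04,-0.16,0,9],[-0.04,-0.16,0,9],[-0.04,-0.16,0,9],[-0.04,-0.16,0,9],[-0.04,-0.16,0,9]]]'
python3 -m crank '[[[-0.04,-0.16,0,8],[-0.04,-0.16,0,8],[-0.04,-0.16,0,8],[-0.04,-0.16,0,8],[-0.04,-0.16,0,8]]]'
python3 -m crank '[[[-0.038,-0.116,0,0],[-0.038,-0.116,0,0],[-0.038,-0.116,0,0],[-0.038,-0.116,-0.03,0],[-0.038,-0.116,-0.03,0]]]'
python3 -m crank '[[[0,0,0,0],[0,0,0,0],[0,0,0,0]]]'
python3 - <<'E'
from wm import *
o,a,M=axes();print(o['t'],o['tool_pos'],a,o['opening']);m=camera_model('wrist');p,d=get_image('wrist');cv2.imwrite('pics/w4.png',p[:,:,::-1]);
cs,K=meas(p,m,'b')
W=np.array([onplane(m,*q,.058,True)[:2] for q in cs]);s=W[W[:,0]<W[:,0].min()+.065];print('cap',circ(s))
W=np.array([onplane(m,*q,.072,True)[:2] for q in cs]);s=W[W[:,0]>W[:,0].max()-.013];print('post',circ(s))
p,d=get_image('top');cv2.imwrite('pics/t4.png',cv2.resize(p[120:320,160:480,::-1],None,fx=2.5,fy=2.5))
E
```

```text
t: 7.33
tool_pos: [0.665, 0.2453, 0.1677]
tool_rot: [0.254, 1.543, -0.245]
contact_force: [1.6, -0.2, 3.3]
opening: 0.0431
t: 7.75
tool_pos: [0.619, 0.0783, 0.1572]
tool_rot: [0.129, 1.568, -0.134]
contact_force: [1.3, 0.4, 0.1]
opening: 0.0424
t: 8.17
tool_pos: [0.579, -0.0816, 0.1576]
tool_rot: [0.02, 1.572, -0.025]
contact_force: [-0.6, 0.7, 0.2]
opening: 0.0432
t: 8.58
tool_pos: [0.5394, -0.1919, 0.1232]
tool_rot: [0.023, 1.578, -0.017]
contact_force: [-0.6, 1.6, -1.3]
opening: 0.0428
t: 8.83
tool_pos: [0.5435, -0.1908, 0.1293]
tool_rot: [0.015, 1.569, -0.016]
contact_force: [0.6, 0.0, 0.2]
opening: 0.0425
8.8333 [ 0.54350374 -0.19082708  0.12927536] 88.8426011772968 0.04249813540858511
bar c [ 0.5399 -0.1957] mean [ 0.5373 -0.1958] size [14.4 62.2] yaw 0.8 px [307.1 213.3]
cap (array([ 0.53987   , -0.19565659]), np.float64(0.05270293333349881))
post (array([ 0.6180171 , -0.19768455]), np.float64(0.012020518337180118))
```

View pics/w4.png

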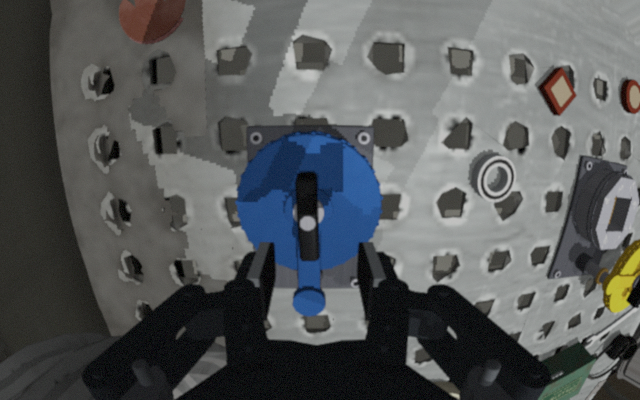

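View pics/t4.png

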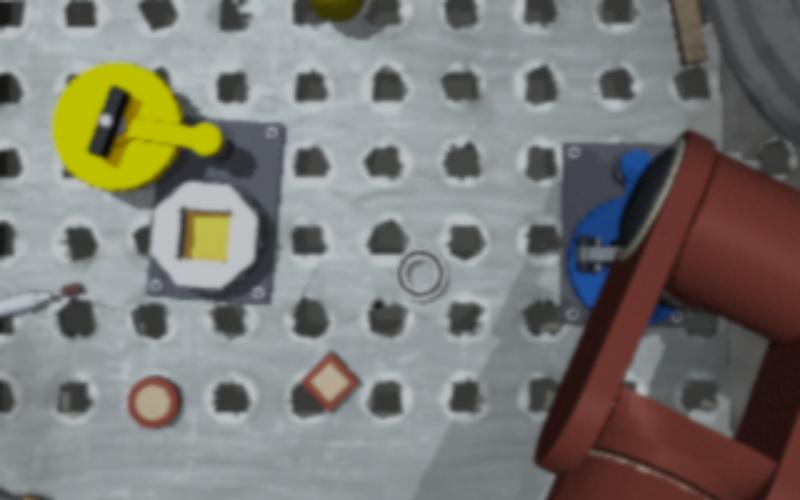

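```bash
python3 -m crank '[[[0,-0.004,-0.02,0],[0,-0.004,-0.04,0],[0,-0.004,-0.05,0],[0,-0.004,-0.058,0],[0,-0.004,-0.058,0]]]' 0.45
python3 -m crank '[[[0,0,0,0],[0,0,0,0]]]'
python3 - <<'E'
from wm import *
o,a,M=axes();print(o['t'],o['tool_pos'],a,o['opening'],o['contact_force'],o['wrist_torque']);m=camera_model('wrist');p,d=get_image('wrist');cv2.imwrite('pics/w5.png',p[:,:,::-1]);
E
```

```text
t: 9.35
tool_pos: [0.5417, -0.1948, 0.0686]
tool_rot: [0.018, 1.573, -0.016]
contact_force: [-0.3, -0.1, -0.5]
opening: 0.0384
t: 9.52
tool_pos: [0.5434, -0.196, 0.0714]
tool_rot: [0.016, 1.569, -0.018]
contact_force: [0.6, -0.6, 0.2]
opening: 0.0388
9.5167 [ 0.54336367 -0.19598369  0.07143566] 88.75020644362712 0.03877570117046099 [ 0.58746063 -0.59881607  0.24540432] [ 0.09436164 -0.05883229  0.04365742]
```

View pics/w5.png

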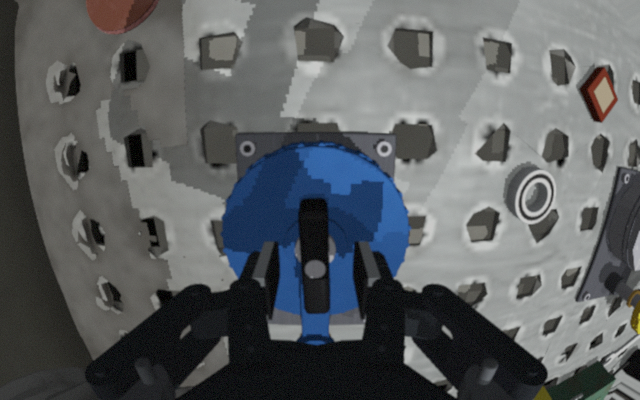

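```bash
python3 -m crank '[[[0,-0.0005,-0.002,0],[0,-0.0005,-0.002,0],[0,-0.0005,-0.002,0],[0,-0.0005,-0.002,0],[0,-0.0005,-0.002,0]]]' 0 60
python3 -m crank '[[[0,0,0,0],[0,0,0,0]]]'
python3 - <<'E'
from wm import *
o,a,M=axes();print(o['t'],o['tool_pos'],a,o['opening'],o['contact_force'],o['wrist_torque'])
E
python3 -m crank '[[[0,0,0.0008,7],[0,0,0.0017,14],[0,0,0.0025,21],[0,0,0.0034,28],[0,0,0.0034,28]]]'
python3 -m crank '[[[0,0,0.0008,7],[0,0,0.0017,14],[0,0,0.0025,21],[0,0,0.0034,28],[0,0,0.0034,28]]]'
python3 -m crank '[[[0,0,0.0008,7],[0,0,0.0017,14],[0,0,0.0025,21],[0,0,0.0027,23],[0,0,0.0027,23]]]'
python3 - <<'E'
from wm import *
o,a,M=axes();print(o['t'],o['tool_pos'],a,o['opening'],o['contact_force'],o['wrist_torque'])
E
```

```text
t: 9.98
tool_pos: [0.5428, -0.1964, 0.0686]
tool_rot: [0.017, 1.57, -0.018]
contact_force: [-0.5, -0.0, 0.7]
opening: 0.0124
t: 10.15
tool_pos: [0.5428, -0.1964, 0.0686]
tool_rot: [0.017, 1.57, -0.018]
contact_force: [0.7, -0.3, 2.1]
opening: 0.0122
10.15 [ 0.54279718 -0.19643077  0.06857831] 88.73309485403968 0.012219667074764646 [ 0.72074131 -0.34840605  2.12663138] [-0.07353643 -0.04496891 -0.00271242]
t: 10.57
tool_pos: [0.5428, -0.1965, 0.0721]
tool_rot: [-0.368, 1.539, 0.367]
contact_force: [-0.0, 0.1, 1.6]
opening: 0.0126
t: 10.98
tool_pos: [0.5429, -0.1966, 0.0755]
tool_rot: [-0.745, 1.439, 0.743]
contact_force: [-0.5, -0.9, 2.5]
opening: 0.0125
t: 11.4
tool_pos: [0.5563, -0.1526, 0.0753]
tool_rot: [-1.034, 1.44, 0.925]
contact_force: [-32.0, -61.5, 16.5]
opening: 0.0127
11.4 [ 0.55627972 -0.15264     0.07528625] 161.4334819308261 0.01265906627560168 [-31.95145279 -61.45141187  16.52197528] [-10.46454283   4.71856925  -5.66921006]
```

```bash
python3 - <<'E'
from wm import *
o,a,M=axes();print(o['q'],M.round(3));p,d=get_image('top');cv2.imwrite('pics/t5.png',cv2.resize(p[120:320,160:480,::-1],None,fx=2.5,fy=2.5));p,d=get_image('side');cv2.imwrite('pics/s5.png',p[:,:,::-1])
o,a,M=axes();print(o['q'],o['dq'],o['tool_pos'],o['contact_force'])
E
```

```text
[-0.34200757  0.09601964  1.84412145 -0.12080624  1.20336507 -3.11608735] [[-0.037 -0.948  0.316]
 [-0.106  0.318  0.942]
 [-0.994  0.001 -0.112]]
[-0.34464692  0.09591062  1.84387141 -0.12018488  1.20442477 -3.11573204] [-0.03144777 -0.00181358 -0.00045698  0.03098939  0.01285789 -0.0115926 ] [ 0.55579469 -0.15392147  0.07546577] [-31.42381853 -48.05439599  19.28153396]
```

View pics/t5.png

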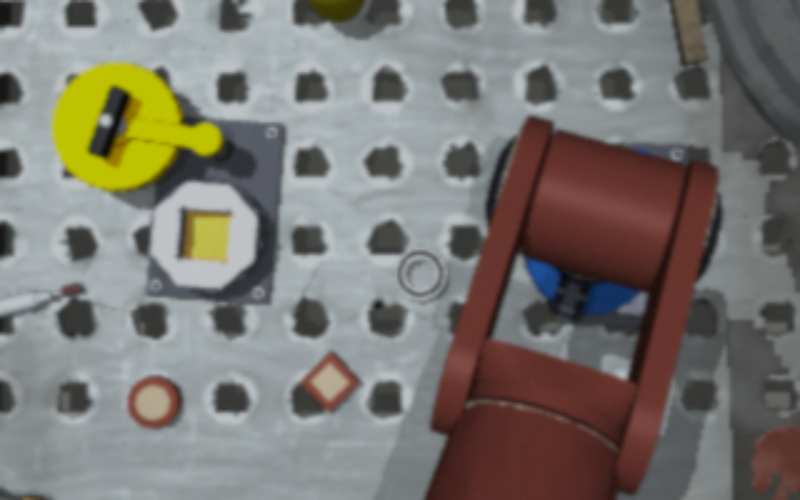

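View pics/s5.png

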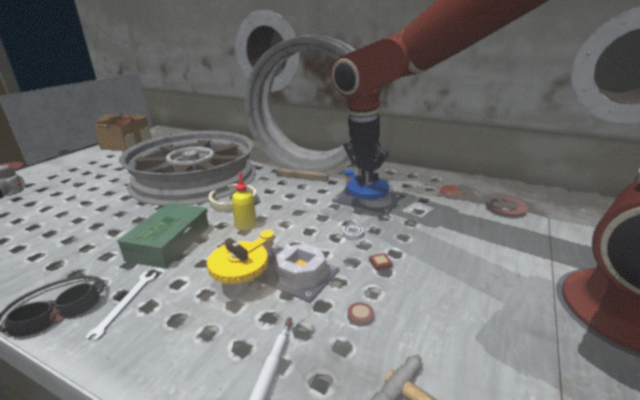

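```bash
python3 -m crank '[[[0,0,0,-5],[0,0,0,-10]]]'
python3 - <<'E'
from wm import *
o,a,M=axes();print(o['t'],o['tool_pos'],a,o['q'][5],o['opening'],o['contact_force'],o['wrist_torque']);print(M.round(3))
E
```

```text
t: 11.67
tool_pos: [0.5584, -0.1503, 0.0756]
tool_rot: [-0.885, 1.49, 0.794]
contact_force: [-18.3, -24.9, 17.8]
opening: 0.0123
11.6667 [ 0.55837936 -0.15033295  0.07555011] 151.11308407154155 -2.943657352837961 0.01233493618506905 [-18.25026329 -24.94241233  17.76400577] [-4.22734397  2.26281681 -2.52164949]
[[-0.043 -0.876  0.481]
 [-0.089  0.483  0.871]
 [-0.995 -0.006 -0.099]]
```

```bash
python3 -m crank '[[[0,0,0,-5],[0,0,0,-8],[0,0,0,-8]]]'
python3 - <<'E'
from wm import *
o,a,M=axes();print(o['t'],o['tool_pos'],a,o['q'][5],o['opening'],o['contact_force'],o['wrist_torque']);print(M.round(3))
v=o['tool_pos'][:2]-np.array([.6228,-.1986]);print(np.hypot(*v),np.degrees(np.arctan2(v[1],v[0])))
E
```

```text
t: 11.92
tool_pos: [0.562, -0.1459, 0.0758]
tool_rot: [-0.776, 1.52, 0.696]
contact_force: [-11.2, -16.8, 14.0]
opening: 0.0121
11.9167 [ 0.56197258 -0.14585875  0.07575882] 143.53768964522723 -2.812227316669482 0.012143426591486848 [-11.2404926  -16.84003218  13.95202295] [-2.79290616  1.1239239  -1.56592513]
[[-0.044 -0.804  0.593]
 [-0.077  0.594  0.801]
 [-0.996 -0.011 -0.088]]
0.08050847910975177 139.0726280074001
```

```bash
python3 -m crank '[[[0,0,0,-6],[0,0,0,-10],[0,0,0,-10]]]'
python3 - <<'E'
from wm import *
o,a,M=axes();print(o['t'],o['tool_pos'],a,o['q'][5],o['opening'],o['contact_force'],o['wrist_torque']);print(M.round(3))
v=o['tool_pos'][:2]-np.array([.6228,-.1986]);print(np.hypot(*v),np.degrees(np.arctan2(v[1],v[0])))
E
```

```text
t: 12.17
tool_pos: [0.5619, -0.145, 0.0749]
tool_rot: [-0.635, 1.565, 0.567]
contact_force: [-8.2, -13.8, 10.3]
opening: 0.0125
12.1667 [ 0.56185316 -0.1449522   0.07489335] 133.60273980910193 -2.6426771649272385 0.012487100562461342 [ -8.23662315 -13.81524172  10.33711179] [-2.61720324  1.17127979 -1.15109003]
[[-0.055 -0.69   0.722]
 [-0.067  0.724  0.686]
 [-0.996 -0.011 -0.086]]
0.08119485339529887 138.64449981192968
```

```bash
python3 -m crank '[[[0,0,0,0],[0,0,0,0],[0,0,0.02,0],[0,0,0.04,0],[0,0,0.05,0]]]' 0.45
python3 -m crank '[[[0,0,0,0],[0,0,0,0],[0,0,0,0]]]'
python3 - <<'E'
from wm import *
o,a,M=axes();print(o['t'],o['tool_pos'],a,o['q'],o['opening'],o['contact_force'],o['wrist_torque']);print(M.round(3))
m=camera_model('wrist');p,d=get_image('wrist');cv2.imwrite('pics/w6.png',p[:,:,::-1]);
meas(p,m,'b',.01)
E
```

```text
t: 12.58
tool_pos: [0.5621, -0.1389, 0.1231]
tool_rot: [-0.635, 1.558, 0.582]
contact_force: [1.0, -0.4, 0.5]
opening: 0.0384
t: 12.83
tool_pos: [0.561, -0.1389, 0.1204]
tool_rot: [-0.635, 1.56, 0.585]
contact_force: [0.3, -0.3, -0.5]
opening: 0.0386
12.8333 [ 0.56099609 -0.13886861  0.12043023] 134.27671447805648 [-0.33620992  0.06401555  1.79389489 -0.07474453  1.3191933  -2.65983304] 0.03855041302723229 [ 0.32335372 -0.25383331 -0.52460687] [ 0.02127579  0.03280579 -0.04632583]
[[-0.057 -0.698  0.714]
 [-0.057  0.716  0.696]
 [-0.997 -0.001 -0.08 ]]
bar c [ 0.5613 -0.1463] mean [ 0.5594 -0.1484] size [14.6 60.9] yaw 38.7 px [306.2 224.6]
```

View pics/w6.png

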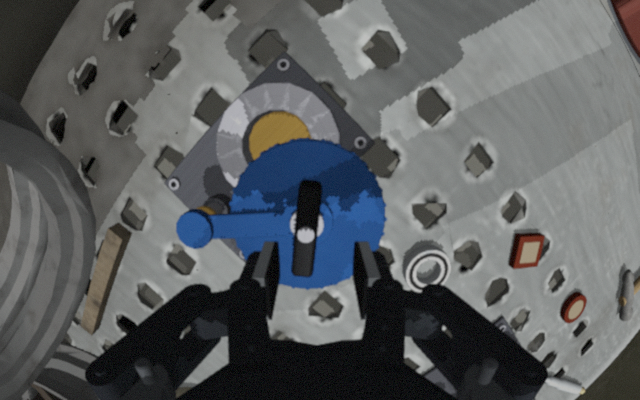

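```bash
python3 -m crank '[[[0.002,-0.0066,0,-5.6],[0.002,-0.0066,-0.02,-5.6],[0.002,-0.0066,-0.035,-5.6],[0.002,-0.0066,-0.041,-5.6],[0.002,-0.0066,-0.041,-5.6]]]' 0.45
python3 -m crank '[[[0,0,0,0],[0,0,0,0]]]'
python3 - <<'E'
from wm import *
o,a,M=axes();print(o['t'],o['tool_pos'],a,o['opening'],o['contact_force'],o['wrist_torque']);m=camera_model('wrist');p,d=get_image('wrist');cv2.imwrite('pics/w7.png',p[:,:,::-1]);
E
```

```text
t: 13.3
tool_pos: [0.5616, -0.1452, 0.0776]
tool_rot: [-0.555, 1.585, 0.514]
contact_force: [-0.6, 0.4, 0.3]
opening: 0.0383
t: 13.47
tool_pos: [0.5643, -0.1461, 0.0816]
tool_rot: [-0.558, 1.579, 0.51]
contact_force: [1.5, 1.1, 0.6]
opening: 0.0386
13.4667 [ 0.56425568 -0.14613566  0.08159508] 128.71385117876346 0.038607928621683614 [1.492089   1.05543584 0.58017389] [ 0.00720505 -0.00902111  0.04332132]
```

View pics/w7.png

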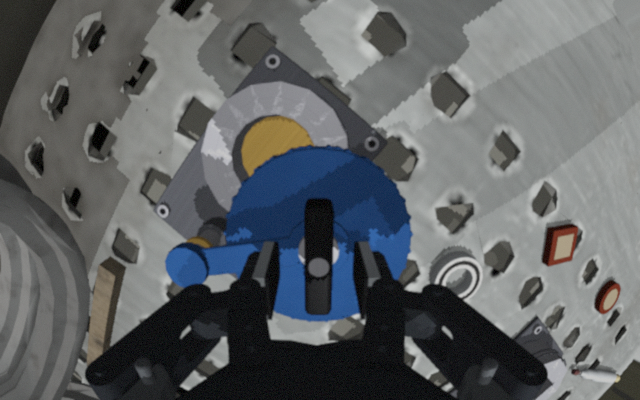

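```bash
python3 - <<'E'
from arc import table
table(138.3,[7,14,21,28]);print();table(110.3,[7,14,21,27])
E
python3 -m crank '[[[0,0,-0.002,0],[0,0,-0.002,0],[0,0,-0.002,0],[0,0,-0.002,0],[0,0,-0.002,0]]]' 0 60
python3 -m crank '[[[0,0,0,0],[0,0,0,0]]]'
python3 - <<'E'
from wm import *
o,a,M=axes();print(o['t'],o['tool_pos'],a,o['opening'],o['contact_force'],o['wrist_torque'])
E
```

```text
-7 [0.0069, 0.0069]
-14 [0.0146, 0.0129]
-21 [0.023, 0.0179]
-28 [0.032, 0.0218]

-7 [0.0094, 0.0028]
-14 [0.019, 0.0045]
-21 [0.0287, 0.005]
-27 [0.0371, 0.0044]
t: 13.93
tool_pos: [0.5633, -0.1453, 0.0796]
tool_rot: [-0.556, 1.581, 0.512]
contact_force: [-4.2, 2.5, 4.3]
opening: 0.0123
t: 14.1
tool_pos: [0.5633, -0.1453, 0.0796]
tool_rot: [-0.556, 1.581, 0.512]
contact_force: [-3.4, 2.8, 4.9]
opening: 0.0127
14.1 [ 0.56328025 -0.14529265  0.07958503] 128.70212412755447 0.012664351191610461 [-3.40293773  2.8496384   4.86419579] [ 0.48284719  0.5982416  -0.12400223]
```

```bash
python3 -m crank '[[[0.0069,0.0069,0,-7],[0.0146,0.0129,0,-14],[0.023,0.0179,0,-21],[0.032,0.0218,0,-28],[0.032,0.0218,0,-28]]]'
python3 -m crank '[[[0.0094,0.0028,0,-7],[0.019,0.0045,0,-14],[0.0287,0.005,0,-21],[0.0371,0.0044,0,-27],[0.0371,0.0044,0,-27]]]'
python3 -m crank '[[[0,0,0,0],[0,0,0,0]]]'
python3 - <<'E'
from wm import *
o,a,M=axes();print(o['t'],o['tool_pos'],a,o['opening'],o['contact_force'],o['wrist_torque'])
v=o['tool_pos'][:2]-np.array([.6228,-.1986]);print(np.hypot(*v),np.degrees(np.arctan2(v[1],v[0])))
E
```

```text
t: 14.52
tool_pos: [0.5962, -0.1231, 0.0797]
tool_rot: [-0.153, 1.646, 0.14]
contact_force: [-5.3, 4.2, 4.5]
opening: 0.0122
t: 14.93
tool_pos: [0.6334, -0.1189, 0.0796]
tool_rot: [0.234, 1.639, -0.218]
contact_force: [-3.5, 6.3, 4.4]
opening: 0.0124
t: 15.1
tool_pos: [0.6327, -0.1189, 0.0796]
tool_rot: [0.23, 1.639, -0.215]
contact_force: [-2.0, 4.4, 4.6]
opening: 0.0122
15.1 [ 0.63274491 -0.11886641  0.07961529] 73.92610563956423 0.012224561463577895 [-2.01700983  4.44020127  4.56789851] [ 0.6856257   0.38917152 -0.36463526]
0.08035139010253191 82.8903975246347
```

```bash
python3 -m crank '[[[0,0,0,0],[0,0,0,0],[0,0,0.02,0],[0,0,0.06,0],[0,0,0.1,0]]]' 0.7
python3 -m crank '[[[-0.05,0.05,0,0],[-0.05,0.05,0,0],[-0.05,0.05,0,0],[-0.05,0.05,0,0]]]'
python3 - <<'E'
from wm import *
o,a,M=axes();print(o['t'],o['tool_pos'],a,o['opening'],o['contact_force'],o['wrist_torque'])
m=camera_model('wrist');p,d=get_image('wrist');cv2.imwrite('pics/w8.png',p[:,:,::-1]);cv2.imwrite('pics/w8z.png',cv2.resize(p[200:320,200:440,::-1],None,fx=3.3,fy=3.3))
for b in (0,4,8,12):
  for s in (-1,1):
    print(b,s,[np.round(proj(m,o['tool_pos']+M@np.array([-b/1000,s*o['opening']/2,z]),True),1).tolist() for z in (-.011,.011)])
p,d=get_image('top');cv2.imwrite('pics/t6.png',cv2.resize(p[120:320,160:480,::-1],None,fx=2.5,fy=2.5))
E
```

```text
t: 15.52
tool_pos: [0.6312, -0.1199, 0.1774]
tool_rot: [0.23, 1.643, -0.218]
contact_force: [1.5, 0.4, -0.1]
opening: 0.0595
t: 15.85
tool_pos: [0.5821, -0.0695, 0.1788]
tool_rot: [0.229, 1.638, -0.218]
contact_force: [0.7, -1.1, 0.6]
opening: 0.0591
15.85 [ 0.5821341  -0.06948322  0.17883926] 73.87003291528409 0.059117112949225836 [ 0.73004435 -1.1004932   0.61119514] [-0.03990333 -0.04530525 -0.01231264]
0 -1 [[256.7, 237.0], [260.0, 273.6]]
0 1 [[372.8, 237.0], [369.7, 273.7]]
4 -1 [[255.3, 240.4], [258.8, 277.6]]
4 1 [[374.1, 240.4], [370.8, 277.6]]
8 -1 [[253.9, 243.9], [257.5, 281.7]]
8 1 [[375.5, 243.9], [372.0, 281.7]]
12 -1 [[252.4, 247.6], [256.3, 286.0]]
12 1 [[377.0, 247.6], [373.3, 286.0]]
```

View pics/w8z.png

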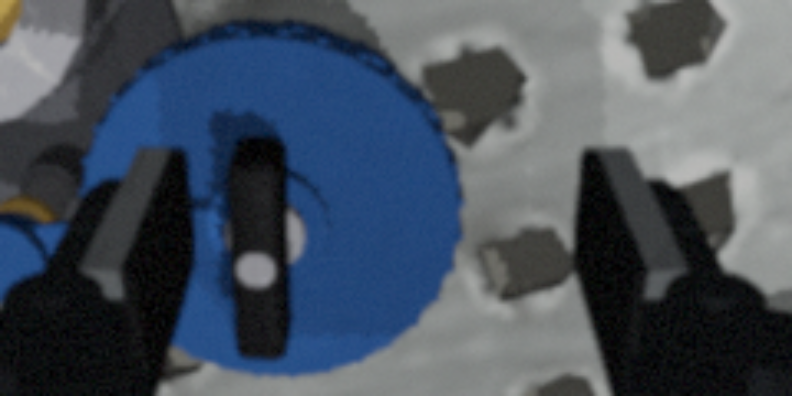

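View pics/t6.png

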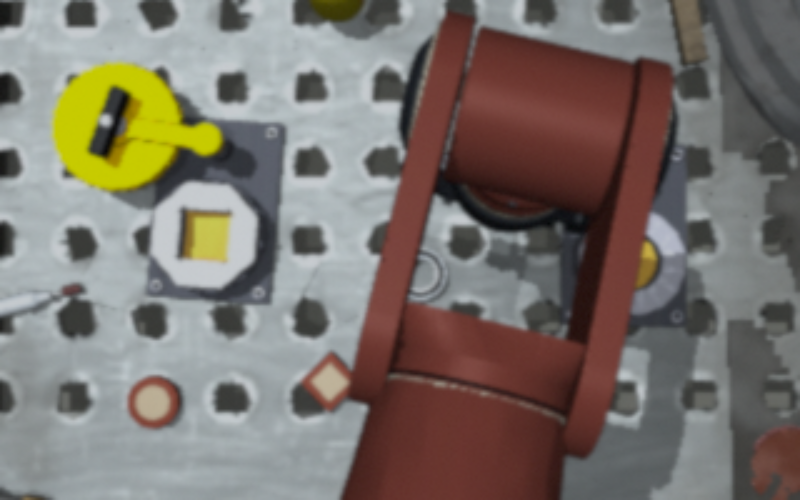

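```bash
python3 -m crank '[[[-0.142,0.1355,0,-35],[-0.142,0.1355,0,-35],[-0.142,0.1355,0,-35],[-0.142,0.1355,0,-35],[-0.142,0.1355,0,-35]]]'
python3 -m crank '[[[0,0,-0.03,-35],[0,0,-0.06,-35],[0,0,-0.06,-35],[0,0,-0.06,-35],[0,0,-0.06,-35]]]'
python3 -m crank '[[[0,0,0,-35],[0,0,0,-35],[0,0,0,-35],[0,0,0,-35],[0,0,0,-35]]]'
python3 -m crank '[[[0,0,0,-14],[0,0,0,-14],[0,0,0,-14],[0,0,0,-14]]]'
cat > bl.py <<'E'
from h import *
from scipy.ndimage import binary_fill_holes as bf
def brown(p,m,fish,z=.012,amin=200):
    hsv=cv2.cvtColor(p,cv2.COLOR_RGB2HSV);H,S,V=[hsv[...,i].astype(int) for i in range(3)]
    br=((H<12)|(H>172))&(S>100)&(V>50); br=bf(br)
    for i,s,c,l in blobs(br,amin):
        px=np.argwhere(l)[:,::-1]
        if not(3<s[2]<250):continue
        try: W=np.array([onplane(m,*q,z,fish)[:2] for q in px])
        except Exception: continue
        r=cv2.minAreaRect((W*1000).astype(np.float32));bx=cv2.boxPoints(r);e=bx[1]-bx[0]
        print('px',c.round(1),'area',s[4],'c',np.round(np.array(r[0])/1000,4),'mean',W.mean(0).round(4),'size',np.round(r[1],1),'yaw',round(float(np.degrees(np.arctan2(e[1],e[0]))%90),1))
E
python3 - <<'E'
from bl import *
o,a,M=axes();print(o['t'],o['tool_pos'],a,o['q'][5],o['opening'])
m=camera_model('wrist');p,d=get_image('wrist');cv2.imwrite('pics/w9.png',p[:,:,::-1]);brown(p,m,True)
print(proj(m,o['tool_pos'],True))
p,d=get_image('top');cv2.imwrite('pics/t7.png',p[:,:,::-1]);brown(p,camera_model('top'),False,amin=100)
E
```

```text
t: 16.37
tool_pos: [0.4396, 0.0664, 0.1784]
tool_rot: [0.736, 1.529, -0.685]
contact_force: [1.2, 0.5, -0.5]
opening: 0.0599
t: 16.78
tool_pos: [0.4412, 0.0649, 0.1181]
tool_rot: [1.22, 1.299, -1.132]
contact_force: [0.2, -0.5, 0.2]
opening: 0.06
t: 17.2
tool_pos: [0.4418, 0.0648, 0.119]
tool_rot: [1.676, 0.939, -1.551]
contact_force: [0.2, 0.3, 0.0]
opening: 0.0599
t: 17.53
tool_pos: [0.4415, 0.0652, 0.119]
tool_rot: [1.84, 0.763, -1.702]
contact_force: [0.8, -0.1, 0.7]
opening: 0.06
17.5333 [0.44149814 0.06516032 0.11903956] -45.12517431372178 0.7111802362841079 0.05998204891343465
px [174.6  97. ] area 1725 c [0.4221 0.2215] mean [0.4227 0.2212] size [44.2 43.3] yaw 44.5
px [313.3 204.7] area 1836 c [0.4399 0.0672] mean [0.4399 0.0674] size [37.6 36.5] yaw 43.8
(np.float64(316.03411949543266), np.float64(258.02090314008154))
px [221.3 280.6] area 307 c [0.4221 0.218 ] mean [0.4219 0.2184] size [42.1 41.4] yaw 89.8
px [282.1 275.5] area 114 c [0.4325 0.0855] mean [0.4325 0.0842] size [55.2 10.9] yaw 89.8
px [275.6 323.1] area 6612 c [0.297  0.1014] mean [0.3302 0.0981] size [201.1 272.5] yaw 85.2
px [476.9 303.6] area 581 c [ 0.3696 -0.3423] mean [ 0.3704 -0.3414] size [67.9 51.5] yaw 89.9
```

View pics/w9.png

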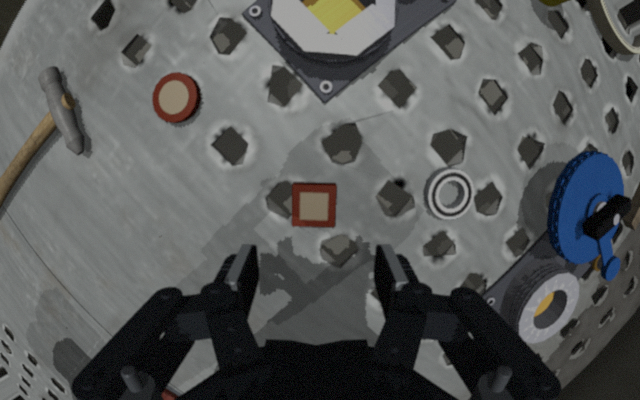

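View pics/t7.png

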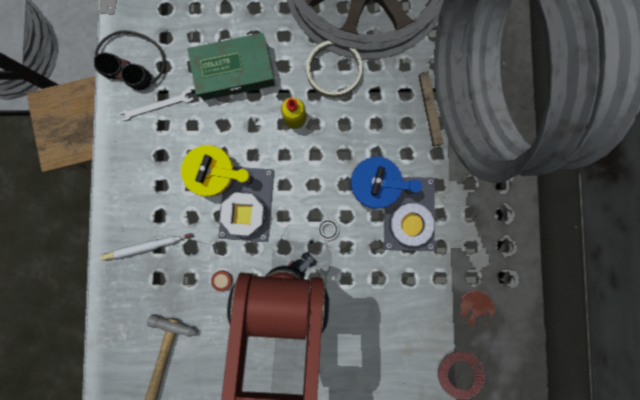

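```bash
python3 -m crank '[[[-0.0025,0.001,-0.04,0.5],[-0.0025,0.001,-0.08,0.5],[-0.0025,0.001,-0.1,0.5],[-0.0025,0.001,-0.115,0.5],[-0.0025,0.001,-0.118,0.5]]]'
python3 -m crank '[[[0,0,0,0],[0,0,0,0],[0,0,0,0]]]'
python3 - <<'E'
from bl import *
o,a,M=axes();print(o['t'],o['tool_pos'],a,o['q'][5],o['opening'],o['contact_force'])
m=camera_model('wrist');p,d=get_image('wrist');cv2.imwrite('pics/w10.png',p[:,:,::-1])
E
```

```text
t: 18.05
tool_pos: [0.4357, 0.0666, -0.0024]
tool_rot: [1.831, 0.772, -1.704]
contact_force: [-0.5, 0.0, 0.5]
opening: 0.0596
t: 18.3
tool_pos: [0.44, 0.0665, 0.0026]
tool_rot: [1.838, 0.767, -1.695]
contact_force: [0.1, -0.0, -0.7]
opening: 0.06
18.3 [0.44001485 0.06650688 0.00264513] -44.76446944337011 0.6877749614339306 0.059961761396765303 [ 0.06396861 -0.02025901 -0.67074725]
```

View pics/w10.png

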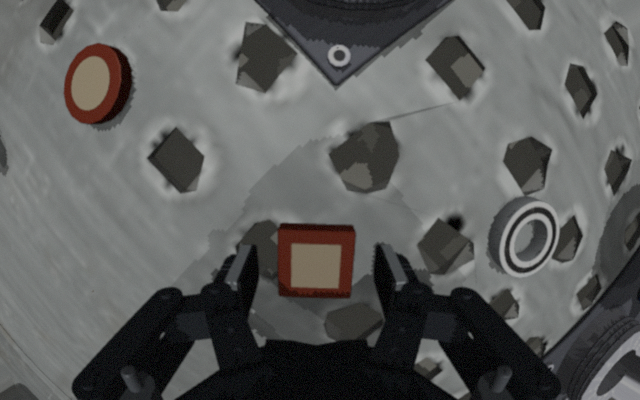

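```bash
python3 -m crank '[[[0,0,0,0],[0,0,0,0],[0,0,0,0],[0,0,0,0],[0,0,0,0]]]' 0.3 20
python3 -m crank '[[[0,0,0,0],[0,0,0,0]]]'
python3 -m crank '[[[0,0,0,0],[0,0,0,0],[0,0,0,0],[0,0,0,7],[0,0,0,14]]]' 0.72
python3 -m crank '[[[0,0,0,35],[0,0,0,35],[0,0,0,35],[0,0,0,35],[0,0,0,35]]]'
python3 -m crank '[[[0,0,0,35],[0,0,0,35],[0,0,0,35],[0,0,0,35],[0,0,0,35]]]'
python3 -m crank '[[[0,0,0,5],[0,0,0,5],[0,0,0,5]]]'
python3 - <<'E'
from bl import *
o,a,M=axes();print(o['t'],o['tool_pos'],a,o['q'][5],o['opening'],o['contact_force'])
m=camera_model('wrist');p,d=get_image('wrist');cv2.imwrite('pics/w11.png',p[:,:,::-1]);brown(p,m,True)
E
```

```text
t: 18.77
tool_pos: [0.4394, 0.0666, 0.0022]
tool_rot: [1.837, 0.767, -1.696]
contact_force: [-2.0, -0.2, 6.4]
opening: 0.0376
t: 18.93
tool_pos: [0.4394, 0.0666, 0.0022]
tool_rot: [1.837, 0.767, -1.696]
contact_force: [-1.9, -0.8, 7.2]
opening: 0.0374
t: 19.35
tool_pos: [0.438, 0.0668, 0.0006]
tool_rot: [1.661, 0.954, -1.538]
contact_force: [-0.3, -0.2, -0.5]
opening: 0.0618
t: 19.77
tool_pos: [0.4382, 0.0666, 0.0007]
tool_rot: [1.205, 1.309, -1.117]
contact_force: [-0.5, -0.6, 0.1]
opening: 0.0615
t: 20.18
tool_pos: [0.4382, 0.0666, 0.0007]
tool_rot: [0.72, 1.534, -0.669]
contact_force: [-0.4, -0.5, 0.8]
opening: 0.0615
t: 20.43
tool_pos: [0.4382, 0.0667, 0.0007]
tool_rot: [0.655, 1.554, -0.61]
contact_force: [-0.3, -0.4, -0.5]
opening: 0.0615
20.4333 [0.43822984 0.0667222  0.00071986] 44.09571960416393 -0.8466111786536578 0.061492502736493496 [-0.28679644 -0.40150488 -0.5459367 ]
px [500.7  35.8] area 1873 c [0.4242 0.2192] mean [0.4236 0.2162] size [44.2 37.1] yaw 57.8
px [315.2 262.8] area 5007 c [0.4382 0.0673] mean [0.4373 0.0681] size [36.8 37. ] yaw 43.7
```

View pics/w11.png

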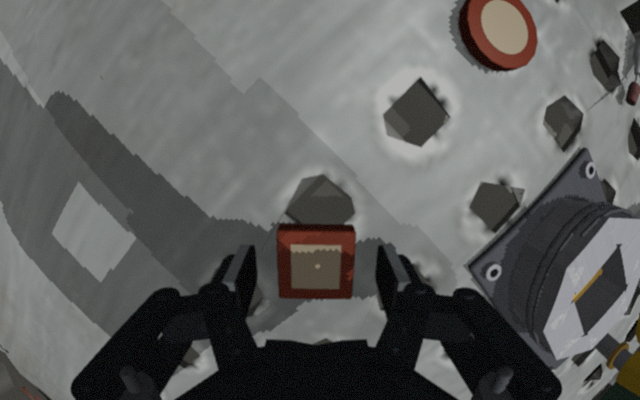

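```bash
python3 -m crank '[[[0.0006,-0.0006,0,0],[0.0006,-0.0006,0,0],[0.0006,-0.0006,0,0],[0.0006,-0.0006,0,0],[0.0006,-0.0006,0,0]]]' 0.3 40
python3 -m crank '[[[0,0,0,0],[0,0,0,0]]]'
python3 -m crank '[[[0,0,0.02,0],[0,0,0.05,0],[0,0,0.09,0],[0,0,0.1,-7],[0,0,0.1,-14]]]'
python3 -m crank '[[[0.04,0.03,0,-7],[0.08,0.06,0,-14],[0.1,0.08,0,-21],[0.115,0.095,0,-28],[0.115,0.095,0,-34.5]]]'
python3 -m crank '[[[0,0,0,0],[0,0,0,0],[0,0,0,0],[0,0,0,0]]]'
python3 - <<'E'
from bl import *
o,a,M=axes();print(o['t'],o['tool_pos'],a,o['q'][5],o['opening'],o['contact_force'])
m=camera_model('wrist');p,d=get_image('wrist');cv2.imwrite('pics/w12.png',p[:,:,::-1])
E
```

```text
t: 20.9
tool_pos: [0.4393, 0.066, 0.0012]
tool_rot: [0.654, 1.554, -0.608]
contact_force: [0.1, -0.4, 2.1]
opening: 0.0367
t: 21.07
tool_pos: [0.4393, 0.066, 0.0012]
tool_rot: [0.654, 1.554, -0.608]
contact_force: [0.8, -0.7, 1.7]
opening: 0.0369
t: 21.48
tool_pos: [0.4419, 0.066, 0.1052]
tool_rot: [0.857, 1.477, -0.791]
contact_force: [-0.6, -0.5, -0.8]
opening: 0.0368
t: 21.9
tool_pos: [0.5565, 0.1638, 0.1009]
tool_rot: [1.328, 1.23, -1.227]
contact_force: [-0.2, -0.7, -0.4]
opening: 0.037
t: 22.23
tool_pos: [0.5534, 0.1605, 0.1006]
tool_rot: [1.322, 1.232, -1.226]
contact_force: [0.4, -0.8, -1.0]
opening: 0.0367
22.2333 [0.55337395 0.16053416 0.10064443] -4.238291560119383 0.16190279202175237 0.03673587758352321 [ 0.35308067 -0.83037055 -0.97558571]
```

View pics/w12.png

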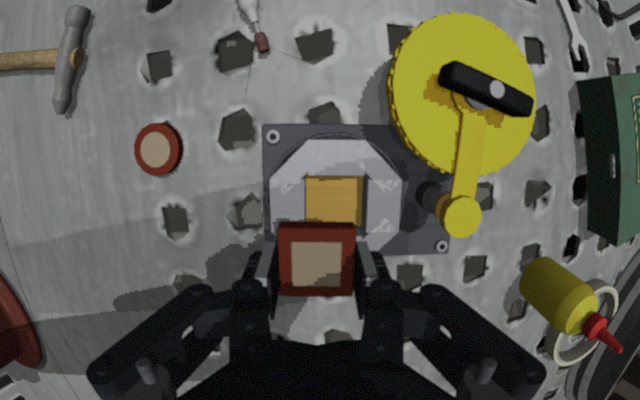

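```bash
python3 -m crank '[[[0.0133,0.0113,-0.01,0],[0.0133,0.0113,-0.03,0],[0.0133,0.0113,-0.037,0],[0.0133,0.0113,-0.037,0],[0.0133,0.0113,-0.037,0]]]'
python3 -m crank '[[[0,0,0,0],[0,0,0,0],[0,0,0,0],[0,0,0,0]]]'
python3 - <<'E'
from bl import *
o,a,M=axes();print(o['t'],o['tool_pos'],a,o['q'][5],o['opening'],o['contact_force'])
m=camera_model('wrist');p,d=get_image('wrist');cv2.imwrite('pics/w13.png',cv2.resize(p[120:320,220:440,::-1],None,fx=3,fy=3,interpolation=cv2.INTER_CUBIC))
p,d=get_image('side');cv2.imwrite('pics/s13.png',cv2.resize(p[200:320,220:380,::-1],None,fx=4,fy=4,interpolation=cv2.INTER_CUBIC))
E
```

```text
t: 22.7
tool_pos: [0.5665, 0.1719, 0.0635]
tool_rot: [1.323, 1.233, -1.227]
contact_force: [0.2, -0.7, -0.3]
opening: 0.0371
t: 23.03
tool_pos: [0.5678, 0.1723, 0.0648]
tool_rot: [1.324, 1.231, -1.225]
contact_force: [0.4, 0.1, -0.0]
opening: 0.0366
23.0333 [0.56777602 0.17233943 0.06481807] -4.288569109172905 0.17442457869928574 0.03657573867328807 [ 0.38196896  0.14488366 -0.04384945]
```

View pics/w13.png

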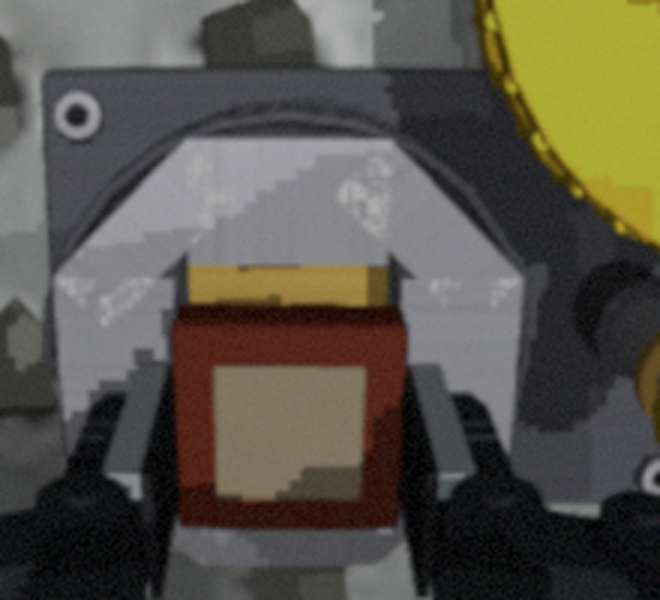

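View pics/s13.png

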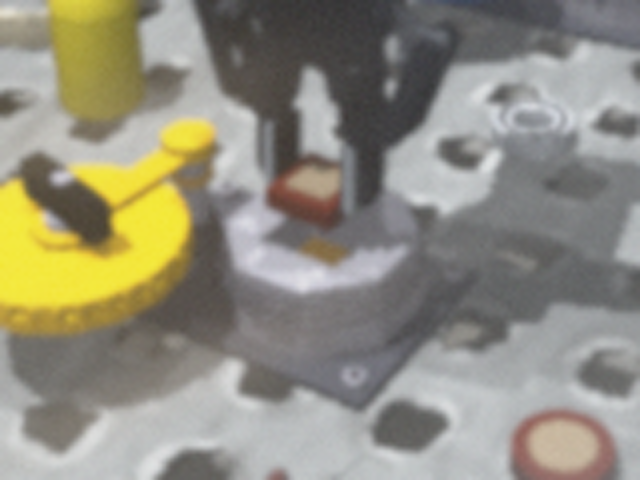

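```bash
python3 - <<'E'
from bl import *
o,a,M=axes();m=camera_model('wrist');print(o['tool_pos'])
c=np.array([.5667,.1718,.046]);
th=np.radians(-4.4);ex=np.array([np.cos(th),np.sin(th),0]);ey=np.array([-np.sin(th),np.cos(th),0])
z=lambda q:np.round((np.array(proj(m,q,True))-[220,120])*3,1)
print('far edge mid',z(c+.045*ey),'left',z(c-.045*ex),'right',z(c+.045*ex),'near',z(c-.045*ey))
print('cav far corners',z(c+.0215*ey-.0215*ex),z(c+.0215*ey+.0215*ex), 'near',z(c-.0215*ey-.0215*ex))
b=o['tool_pos']+np.array([0,0,-.0012])
print('blank top far',z(b+.019*ey-.019*ex+[0,0,.012]),z(b+.019*ey+.019*ex+[0,0,.012]),'near',z(b-.019*ey-.019*ex+[0,0,.012]))
E
```

```text
[0.567538   0.17236429 0.06443411]
far edge mid [282.1 142.8] left [ 52.5 373.1] right [512.4 374.7] near [282.1 571.7]
cav far corners [166.5 268.6] [397.8 269.2] near [175.1 473.9]
blank top far [163.8 330.2] [407.1 330.9] near [174.2 537.6]
```

```bash
python3 -m crank '[[[0,-0.001,-0.006,0],[0,-0.001,-0.012,0],[0,-0.001,-0.016,0],[0,-0.001,-0.016,0],[0,-0.001,-0.016,0]]]'
python3 -m crank '[[[0,0,-0.002,0],[0,0,-0.004,0],[0,0,-0.006,0],[0,0,-0.006,0],[0,0,-0.006,0]]]'
python3 - <<'E'
from bl import *
o,a,M=axes();print(o['t'],o['tool_pos'],a,o['q'][5],o['opening'],o['contact_force'],o['wrist_torque'])
m=camera_model('wrist');p,d=get_image('wrist');cv2.imwrite('pics/w14.png',cv2.resize(p[120:320,220:440,::-1],None,fx=3,fy=3,interpolation=cv2.INTER_CUBIC))
E
```

```text
t: 23.55
tool_pos: [0.5667, 0.1713, 0.0471]
tool_rot: [1.323, 1.233, -1.227]
contact_force: [0.5, -0.5, 0.1]
opening: 0.0369
t: 23.97
tool_pos: [0.568, 0.1715, 0.0452]
tool_rot: [1.323, 1.232, -1.226]
contact_force: [-8.4, -1.8, 15.2]
opening: 0.0366
23.9667 [0.56800248 0.17147617 0.04521103] -4.260457154770368 0.16932614058122886 0.03659684903662031 [-8.36707403 -1.83704633 15.19482459] [-0.36921112  1.28331693  0.046332  ]
```

View pics/w14.png

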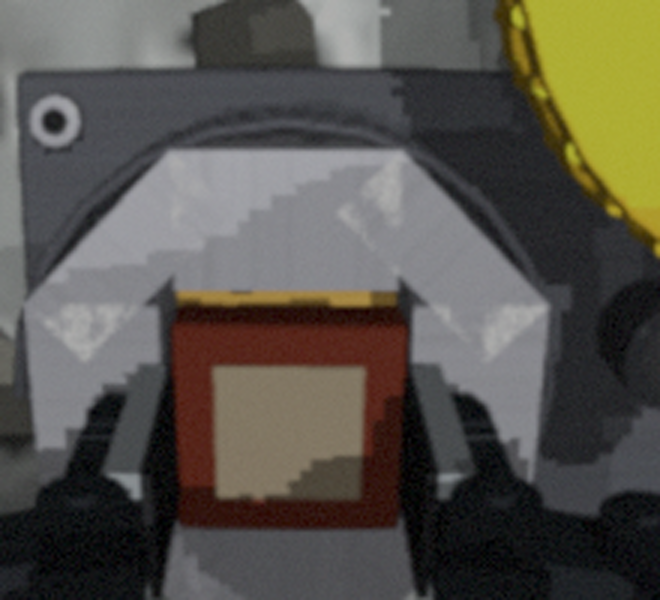

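```bash
python3 -m crank '[[[0,0,0.003,0],[-0.0016,0,0.003,0],[-0.0016,0,0.003,0]]]'
python3 -m crank '[[[0,0,-0.001,0],[0,0,-0.002,0],[0,0,-0.003,0],[0,0,-0.003,0],[0,0,-0.003,0]]]'
python3 - <<'E'
from bl import *
o,a,M=axes();print(o['t'],o['tool_pos'],a,o['q'][5],o['opening'],o['contact_force'],o['wrist_torque'])
m=camera_model('wrist');p,d=get_image('wrist');cv2.imwrite('pics/w15.png',cv2.resize(p[120:320,220:440,::-1],None,fx=3,fy=3,interpolation=cv2.INTER_CUBIC))
E
```

```text
t: 24.27
tool_pos: [0.5661, 0.1715, 0.0454]
tool_rot: [1.324, 1.231, -1.225]
contact_force: [0.7, -0.1, 2.8]
opening: 0.0363
t: 24.68
tool_pos: [0.5663, 0.1715, 0.0451]
tool_rot: [1.323, 1.232, -1.226]
contact_force: [-8.4, -2.6, 18.2]
opening: 0.0368
24.6833 [0.56632323 0.17149557 0.04511112] -4.259262784880749 0.16958332627396197 0.03684560349144339 [-8.40524031 -2.58938248 18.23333416] [-0.28049158  1.49580883  0.05610047]
```

View pics/w15.png

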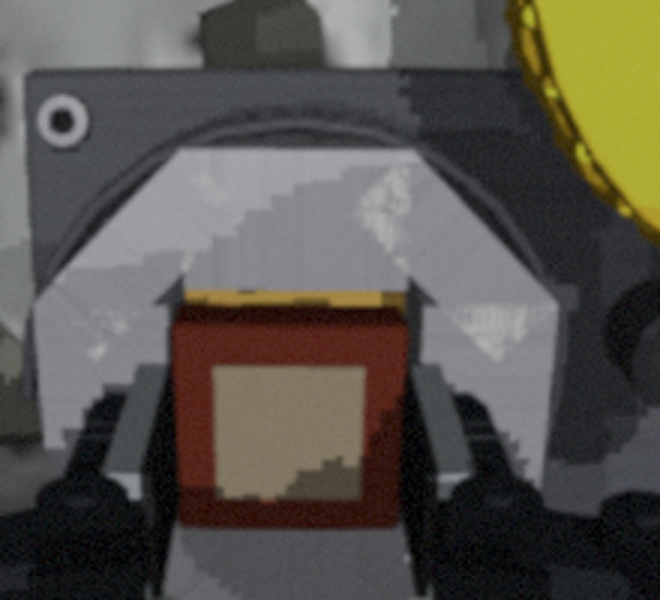

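```bash
python3 - <<'E'
from bl import *
p,d=get_image('side');cv2.imwrite('pics/s15.png',cv2.resize(p[210:310,240:360,::-1],None,fx=6,fy=6,interpolation=cv2.INTER_CUBIC))
m=camera_model('side');o,a,M=axes();
for n,q in (('tcp',o['tool_pos']),('mouth',[.5667,.1718,.046])): print(n,(np.array(proj(m,q))-[240,210])*6)
E
```

```text
tcp [359.07684008 285.27339578]
mouth [357.58911693 283.29474387]
```

View pics/s15.png

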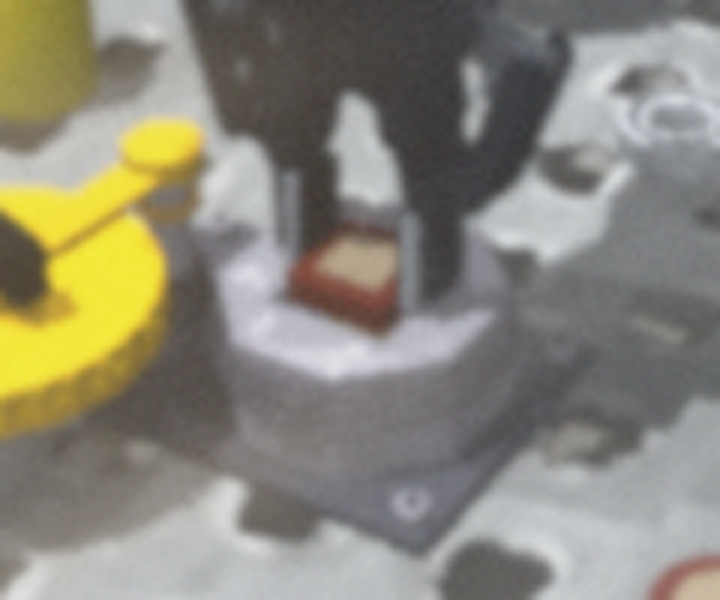

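```bash
python3 -m crank '[[[0.0003,0.0003,0.0025,0],[0.0003,0.0003,0.0025,0],[0.0003,0.0003,0.0025,0]]]'
python3 -m crank '[[[0,0,0,0],[0,0,0,0],[0,0,0,0],[0,0,0,0]]]' 0.8
```

```text
t: 25.03
tool_pos: [0.5667, 0.1718, 0.0453]
tool_rot: [1.324, 1.231, -1.225]
contact_force: [-0.7, -0.8, 7.7]
opening: 0.037
t: 25.37
tool_pos: [0.5654, 0.1716, 0.0436]
tool_rot: [1.323, 1.232, -1.227]
contact_force: [0.4, -0.4, -0.2]
opening: 0.0684
```

```bash
python3 - <<'E'
from bl import *
o,a,M=axes();print(o['t'],o['tool_pos'],a,o['q'][5],o['opening'],o['contact_force'],o['wrist_torque'])
m=camera_model('wrist');p,d=get_image('wrist');cv2.imwrite('pics/w16.png',cv2.resize(p[120:320,220:440,::-1],None,fx=3,fy=3,interpolation=cv2.INTER_CUBIC))
p,d=get_image('side');cv2.imwrite('pics/s16.png',cv2.resize(p[210:310,240:360,::-1],None,fx=6,fy=6,interpolation=cv2.INTER_CUBIC))
E
```

```text
25.3667 [0.56544331 0.17156884 0.04358466] -4.286588056200072 0.17032373023830405 0.06838926692070074 [ 0.41601221 -0.39928926 -0.19281737] [-0.06816703  0.01693564  0.01786631]
```

View pics/w16.png

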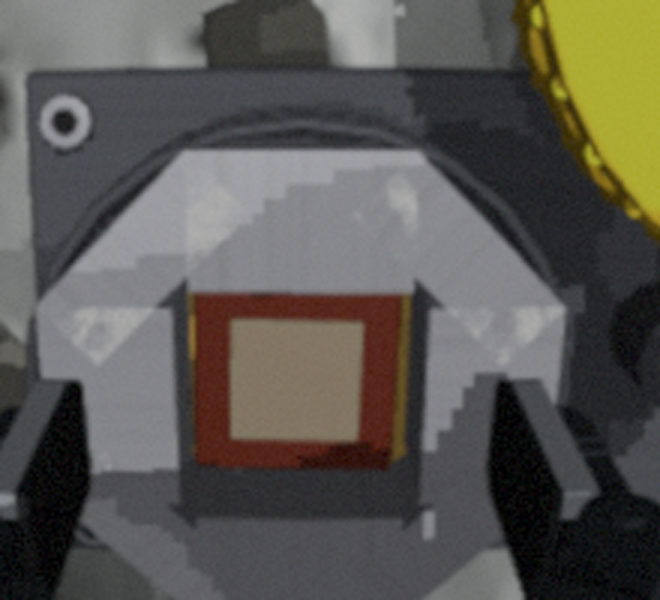

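```bash
python3 -m crank '[[[0,0,0.04,0],[0,0,0.06,0],[0,0,0.06,0]]]' 0.8
python3 -m crank '[[[-0.143,0.049,0,0],[-0.143,0.049,0,0],[-0.143,0.049,0,0],[-0.143,0.049,0,0],[-0.143,0.049,-0.02,0]]]'
python3 -m crank '[[[0,0,0,0],[0,0,0,0],[0,0,0,0]]]'
python3 - <<'E'
from bl import *
o,a,M=axes();print(o['t'],o['tool_pos'],a,o['q'][5],o['opening'])
m=camera_model('wrist');p,d=get_image('wrist');cv2.imwrite('pics/w17.png',p[:,:,::-1]);brown(p,m,True)
print(proj(m,o['tool_pos'],True))
E
```

```text
t: 25.72
tool_pos: [0.5696, 0.1722, 0.1102]
tool_rot: [1.329, 1.226, -1.218]
contact_force: [0.9, 0.8, 0.7]
opening: 0.0684
t: 26.13
tool_pos: [0.4211, 0.2226, 0.0865]
tool_rot: [1.325, 1.232, -1.219]
contact_force: [1.2, -0.4, 0.3]
opening: 0.0678
t: 26.38
tool_pos: [0.4235, 0.2205, 0.0846]
tool_rot: [1.324, 1.231, -1.226]
contact_force: [0.3, -0.5, 0.6]
opening: 0.0681
26.3833 [0.42353508 0.22047336 0.08461151] -4.319121131167687 0.3266974992984857 0.06814983348358007
px [24.  24.6] area 508 c [0.1309 0.4451] mean [0.1313 0.4451] size [38.8 39.3] yaw 9.1
px [312.9 212.2] area 2705 c [0.4216 0.2237] mean [0.4217 0.2244] size [44.  43.1] yaw 85.7
px [502.2 268.2] area 397 c [0.5835 0.1595] mean [0.5879 0.1571] size [36.1 32.5] yaw 84.9
px [ 38.8 331.4] area 1301 c [0.0358 0.0732] mean [0.0357 0.0773] size [ 75.6 125. ] yaw 67.6
(np.float64(315.24346809065065), np.float64(257.90591913975044))
```

View pics/w17.png

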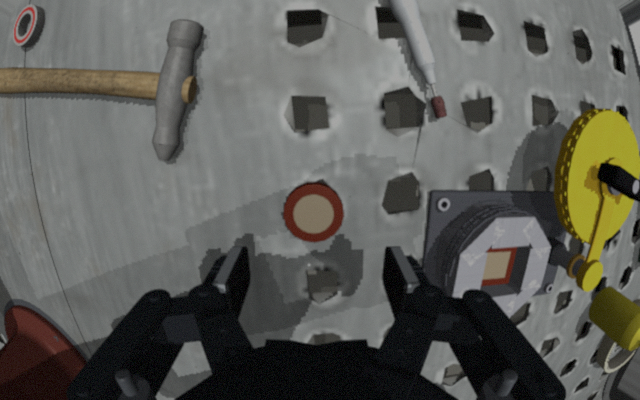

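```bash
python3 -m crank '[[[-0.001,0.001,-0.03,0],[-0.001,0.001,-0.06,0],[-0.001,0.001,-0.072,0],[-0.001,0.001,-0.077,0],[-0.001,0.001,-0.077,0]]]'
python3 -m crank '[[[0,0,0,0],[0,0,0,0],[0,0,0,0],[0,0,0,0]]]'
python3 -m crank '[[[0,0,0,0],[0,0,0,0],[0,0,0,0],[0,0,0,0]]]' 0.4 20
python3 -m crank '[[[0,0,0,0],[0,0,0,0]]]'
python3 - <<'E'
from bl import *
o,a,M=axes();print(o['t'],o['tool_pos'],a,o['q'][5],o['opening'],o['contact_force'])
m=camera_model('wrist');p,d=get_image('wrist');cv2.imwrite('pics/w18.png',cv2.resize(p[120:320,220:440,::-1],None,fx=3,fy=3,interpolation=cv2.INTER_CUBIC))
E
```

```text
t: 26.85
tool_pos: [0.422, 0.2212, 0.0066]
tool_rot: [1.323, 1.232, -1.228]
contact_force: [-0.9, -0.4, 0.2]
opening: 0.0681
t: 27.18
tool_pos: [0.4231, 0.2219, 0.0088]
tool_rot: [1.325, 1.23, -1.224]
contact_force: [0.2, -0.0, -0.2]
opening: 0.0682
t: 27.52
tool_pos: [0.4224, 0.2218, 0.0083]
tool_rot: [1.324, 1.231, -1.225]
contact_force: [-0.9, -1.5, 4.4]
opening: 0.0435
t: 27.68
tool_pos: [0.4224, 0.2218, 0.0083]
tool_rot: [1.324, 1.231, -1.225]
contact_force: [-2.1, -0.9, 5.5]
opening: 0.0442
27.6833 [0.42243404 0.22177062 0.00826208] -4.2756938464144225 0.3142693476505684 0.04419912005512762 [-2.12372954 -0.85306282  5.49725882]
```

View pics/w18.png

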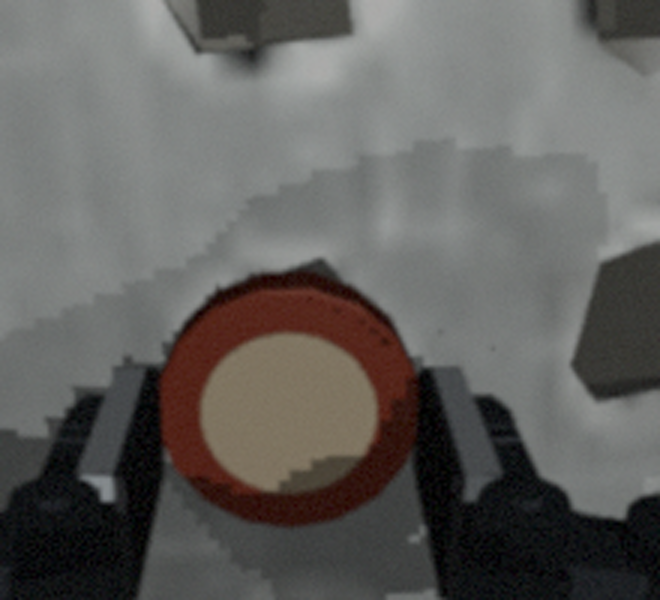

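```bash
python3 -m crank '[[[0,0,0,0],[0,0,0,0],[0,0,0,0],[0,0,0,-7],[0,0,0,-14]]]' 0.8
python3 -m crank '[[[0,0,0,-35],[0,0,0,-35],[0,0,0,-35],[0,0,0,-35],[0,0,0,-35]]]'
python3 -m crank '[[[0,0,0,-35],[0,0,0,-35],[0,0,0,-35],[0,0,0,-35],[0,0,0,-35]]]'
python3 -m crank '[[[0,0,0,-6],[0,0,0,-6],[0,0,0,-6]]]'
python3 - <<'E'
from bl import *
o,a,M=axes();print(o['t'],o['tool_pos'],a,o['q'][5],o['opening'],o['contact_force'])
m=camera_model('wrist');p,d=get_image('wrist');brown(p,m,True)
E
```

```text
t: 28.15
tool_pos: [0.4219, 0.2215, 0.0072]
tool_rot: [1.511, 1.089, -1.4]
contact_force: [-0.6, -0.1, 0.5]
opening: 0.0685
t: 28.57
tool_pos: [0.4217, 0.2216, 0.0071]
tool_rot: [1.939, 0.64, -1.793]
contact_force: [-1.2, 0.1, 0.7]
opening: 0.0681
t: 28.98
tool_pos: [0.4217, 0.2216, 0.0071]
tool_rot: [2.297, 0.031, -2.122]
contact_force: [-0.2, 0.9, 0.2]
opening: 0.0684
t: 29.23
tool_pos: [0.4218, 0.2217, 0.0072]
tool_rot: [-2.269, 0.078, 2.096]
contact_force: [0.5, -0.3, -0.3]
opening: 0.0681
29.2333 [0.42181211 0.22170449 0.00722818] -94.12017573634229 2.0054856228084286 0.06805780952045438 [ 0.49168341 -0.31108689 -0.26461372]
px [315.4 237.7] area 1934 c [0.4319 0.2213] mean [0.4345 0.2215] size [44.5 28.9] yaw 80.8
```

```bash
python3 -m crank '[[[0.0006,0,0,0],[0.0006,0,0,0],[0.0006,0,0,0],[0.0006,0,0,0],[0.0006,0,0,0]]]' 0.4 40
python3 -m crank '[[[0,0,0,0],[0,0,0,0]]]'
python3 -m crank '[[[0,0,0.02,0],[0,0,0.05,0],[0,0,0.09,0],[0,0,0.12,0],[0,0,0.12,0]]]'
python3 - <<'E'
from bl import *
o,a,M=axes();print(o['t'],o['tool_pos'],a,o['q'][5],o['opening'],o['contact_force'])
m=camera_model('wrist');p,d=get_image('wrist');cv2.imwrite('pics/w19.png',p[:,:,::-1])
E
```

```text
t: 29.7
tool_pos: [0.4229, 0.2217, 0.008]
tool_rot: [-2.269, 0.081, 2.094]
contact_force: [-2.1, -1.5, 5.2]
opening: 0.0425
t: 29.87
tool_pos: [0.4229, 0.2217, 0.008]
tool_rot: [-2.269, 0.081, 2.094]
contact_force: [-2.7, -0.7, 5.8]
opening: 0.0422
t: 30.28
tool_pos: [0.427, 0.2232, 0.1352]
tool_rot: [-2.279, 0.076, 2.078]
contact_force: [0.9, 0.3, 0.3]
opening: 0.0427
30.2833 [0.42702603 0.22323137 0.13515386] -94.25896876691692 1.9982743606083628 0.04271632643997627 [0.93010916 0.33331427 0.26839841]
```

View pics/w19.png

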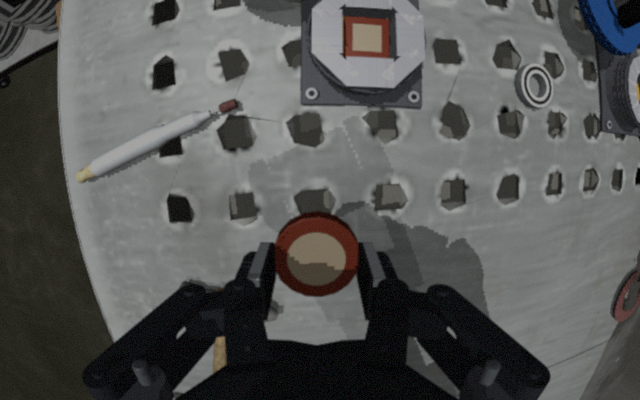

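```bash
python3 -m crank '[[[0.03,-0.15,0,0],[0.03,-0.15,0,0],[0.03,-0.15,0,0],[0.03,-0.15,0,0],[0.03,-0.15,0,0]]]'
python3 -m crank '[[[0.04,-0.15,0,0],[0.04,-0.15,0,0],[0.04,-0.15,0,0],[0.04,-0.15,0,0],[0.04,-0.15,0,0]]]'
python3 -m crank '[[[0.05,-0.118,0,0],[0.05,-0.118,0,0],[0.05,-0.118,0,0],[0.05,-0.118,-0.03,0],[0.05,-0.118,-0.05,0]]]'
python3 -m crank '[[[0,0,0,0],[0,0,0,0],[0,0,0,0],[0,0,0,0]]]'
python3 - <<'E'
from bl import *
o,a,M=axes();print(o['t'],o['tool_pos'],a,o['q'][5],o['opening'],o['contact_force'])
m=camera_model('wrist');p,d=get_image('wrist');cv2.imwrite('pics/w20.png',p[:,:,::-1])
E
```

```text
t: 30.75
tool_pos: [0.4523, 0.0676, 0.1256]
tool_rot: [-2.264, 0.089, 2.095]
contact_force: [-0.4, 1.3, -1.2]
opening: 0.0426
t: 31.17
tool_pos: [0.4929, -0.0822, 0.1261]
tool_rot: [-2.265, 0.088, 2.094]
contact_force: [-0.3, -0.2, -0.5]
opening: 0.0425
t: 31.58
tool_pos: [0.5431, -0.1978, 0.0756]
tool_rot: [-2.267, 0.084, 2.093]
contact_force: [-0.8, 0.2, -1.7]
opening: 0.0424
t: 31.92
tool_pos: [0.5435, -0.196, 0.079]
tool_rot: [-2.272, 0.081, 2.093]
contact_force: [0.1, 0.0, -0.1]
opening: 0.0425
31.9167 [ 0.54352626 -0.19599807  0.0789597 ] -94.22735047969266 1.1372767746495227 0.04247502353998068 [ 0.0571546   0.02989203 -0.13160044]
```

View pics/w20.png

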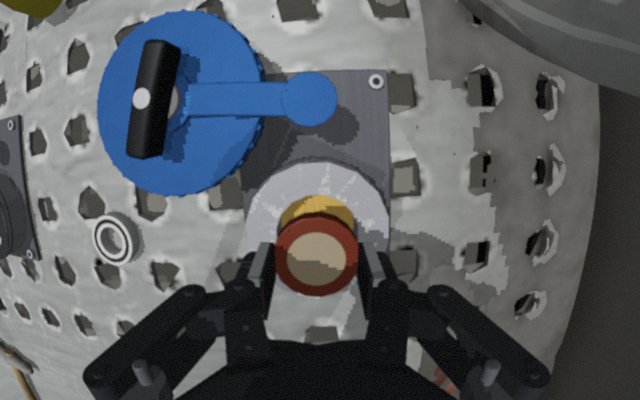

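```bash
python3 -m crank '[[[0,-0.0005,-0.01,0],[0,-0.0005,-0.02,0],[0,-0.0005,-0.02,0],[0,-0.0005,-0.02,0]]]'
python3 -m crank '[[[0,0,0,0],[0,0,0,0],[0,0,0,0]]]'
python3 - <<'E'
from bl import *
o,a,M=axes();print(o['t'],o['tool_pos'],a,o['q'][5],o['opening'],o['contact_force'])
m=camera_model('wrist');p,d=get_image('wrist');cv2.imwrite('pics/w21.png',cv2.resize(p[120:320,220:440,::-1],None,fx=3,fy=3,interpolation=cv2.INTER_CUBIC))
z=lambda q:np.round((np.array(proj(m,q,True))-[220,120])*3,1)
c=np.array([.543,-.1965,.046]);b=o['tool_pos']-[0,0,.008]
for n,q in (('mouth far',c+[.0255,0,0]),('pot far',c+[.045,0,0]),('pot L',c+[0,.045,0]),('pot R',c-[0,.045,0]),('blank bot far',b+[.023,0,0]),('blank top far',b+[.023,0,.012]),('blank top near',b+[-.023,0,.012]),('blank L',b+[0,.023,.012]),('R',b+[0,-.023,.012])): print(n,z(q))
E
```

```text
t: 32.3
tool_pos: [0.5416, -0.1963, 0.056]
tool_rot: [-2.265, 0.08, 2.097]
contact_force: [-0.5, -0.6, -0.5]
opening: 0.0422
t: 32.55
tool_pos: [0.5429, -0.197, 0.0578]
tool_rot: [-2.269, 0.082, 2.094]
contact_force: [-0.4, 0.5, -0.7]
opening: 0.0422
32.55 [ 0.54287012 -0.19702188  0.05782165] -94.29252735768485 1.1347132433728753 0.04224499807943864 [-0.3795462   0.48418606 -0.68297631]
mouth far [277.1 252.8]
pot far [268.4 143.7]
pot L [ 52.1 398.4]
pot R [527.1 366.2]
blank bot far [281.  272.8]
blank top far [280.2 293.1]
blank top near [300.2 536.8]
blank L [156.5 429.9]
R [426.1 412. ]
```

View pics/w21.png

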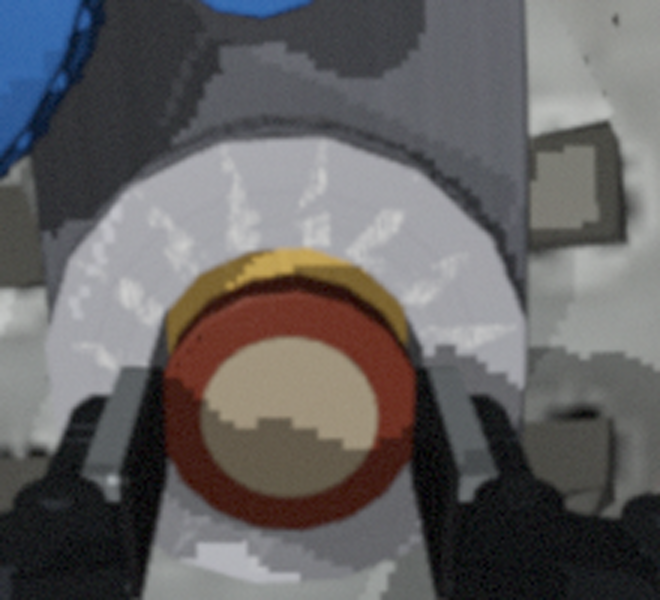

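```bash
python3 -m crank '[[[0.001,0.0003,-0.003,0],[0.001,0.0003,-0.006,0],[0.001,0.0003,-0.008,0],[0.001,0.0003,-0.008,0],[0.001,0.0003,-0.008,0]]]'
python3 - <<'E'
from bl import *
o,a,M=axes();print(o['t'],o['tool_pos'],a,o['q'][5],o['opening'],o['contact_force'],o['wrist_torque'])
m=camera_model('wrist');p,d=get_image('wrist');cv2.imwrite('pics/w22.png',cv2.resize(p[120:320,220:440,::-1],None,fx=3,fy=3,interpolation=cv2.INTER_CUBIC))
E
```

```text
t: 33.02
tool_pos: [0.5434, -0.1964, 0.049]
tool_rot: [-2.267, 0.081, 2.095]
contact_force: [0.0, 0.2, -0.3]
opening: 0.0428
33.0167 [ 0.54336218 -0.19642249  0.04903225] -94.28853327311784 1.1354421362937694 0.04276458962063495 [ 0.01029643  0.20092366 -0.28126241] [0.00175529 0.07271673 0.01088892]
```

View pics/w22.png

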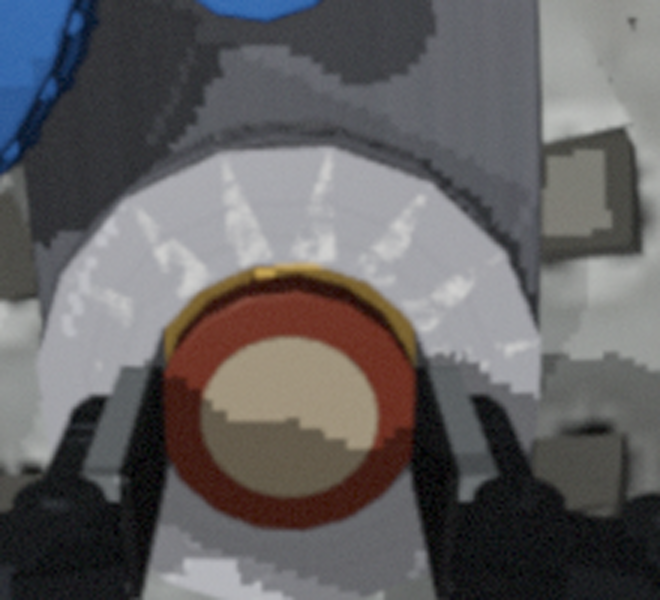

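```bash
python3 -m crank '[[[0,0,-0.002,0],[0,0,-0.002,0],[0,0,-0.002,0]]]'
python3 -m crank '[[[0,0,0,0],[0,0,0,0],[0,0,0,0],[0,0,0,0]]]' 0.8
python3 - <<'E'
from bl import *
o,a,M=axes();print(o['t'],o['tool_pos'],a,o['q'][5],o['opening'],o['contact_force'],o['wrist_torque'])
m=camera_model('wrist');p,d=get_image('wrist');cv2.imwrite('pics/w23.png',cv2.resize(p[120:320,220:440,::-1],None,fx=3,fy=3,interpolation=cv2.INTER_CUBIC))
E
```

```text
t: 33.32
tool_pos: [0.5435, -0.1965, 0.0473]
tool_rot: [-2.268, 0.081, 2.095]
contact_force: [0.7, -0.1, -0.2]
opening: 0.0424
t: 33.65
tool_pos: [0.5438, -0.1966, 0.0476]
tool_rot: [-2.269, 0.082, 2.094]
contact_force: [-0.4, 0.4, 0.0]
opening: 0.0685
33.65 [ 0.54375188 -0.19664437  0.04764338] -94.29002627844545 1.1352831482874979 0.06848960425293826 [-0.35837899  0.39549495  0.0345928 ] [0.05813638 0.05399318 0.01065517]
```

View pics/w23.png

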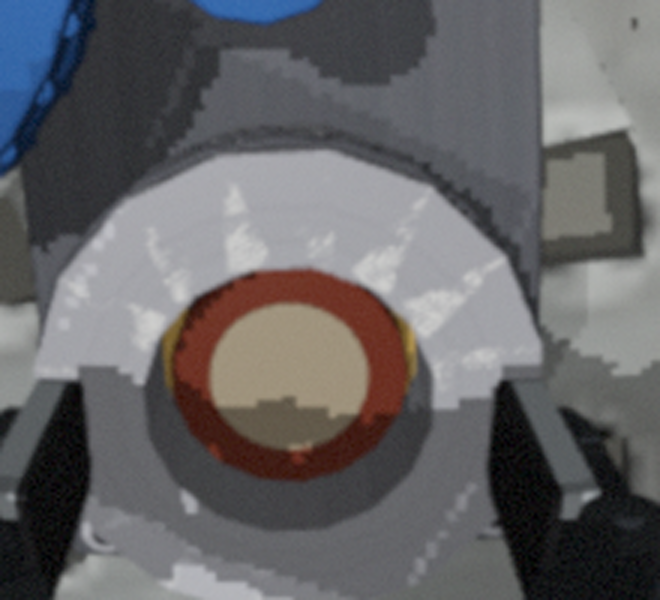

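```bash
python3 -m crank '[[[0,0,0.04,0],[0,0,0.08,-7],[0,0,0.09,-11.8],[0,0,0.09,-11.8]]]'
python3 -m crank '[[[-0.15,0.05,0.05,0],[-0.15,0.05,0.05,0],[-0.15,0.05,0.05,0],[-0.15,0.05,0.05,0],[-0.15,0.05,0.05,0]]]'
python3 - <<'E'
from bl import *
p,d=get_image('top');cv2.imwrite('pics/t8.png',cv2.resize(p[120:330,150:500,::-1],None,fx=2.28,fy=2.28,interpolation=cv2.INTER_CUBIC))
m=camera_model('top');brown(p,m,False,.032,60);brown(p,m,False,.012,60)
Rm=R.from_rotvec(m['attitude']).as_matrix()
for nm,u,v in (('sq',242,214),('rd',414,225)):
    pts=[]
    for du in range(-7,8):
        for dv in range(-7,8):
            if du*du+dv*dv>36: continue
            x,y=u+du,v+dv;D=d[y,x]
            if D>0: pts.append(np.array(m['xyz'])+Rm@np.array([(x-m['cx'])/m['fx']*D,(y-m['cy'])/m['fy']*D,D]))
    P=np.array(pts);c=P.mean(0);n=np.linalg.svd(P-c)[2][2];print(nm,c,np.percentile(P[:,2],[5,50,95]),'tilt deg',np.degrees(np.arccos(abs(n[2]))))
p,d=get_image('side');cv2.imwrite('pics/s8.png',p[:,:,::-1])
E
```

```text
t: 34.03
tool_pos: [0.5466, -0.1979, 0.1432]
tool_rot: [-2.165, 0.306, 1.98]
contact_force: [1.0, 0.1, 0.3]
opening: 0.0681
t: 34.45
tool_pos: [0.3901, -0.145, 0.1893]
tool_rot: [-2.162, 0.302, 1.987]
contact_force: [0.4, -0.8, 1.0]
opening: 0.0683
px [291.5 104.4] area 94 c [0.8113 0.0625] mean [0.8115 0.0624] size [23. 23.] yaw 53.6
px [241.6 214.2] area 277 c [0.5671 0.1713] mean [0.5671 0.1713] size [35.9 36.5] yaw 85.5
px [411.7 224.3] area 331 c [ 0.5435 -0.1996] mean [ 0.5433 -0.1995] size [42.6 41.8] yaw 44.2
px [476.8 303.6] area 583 c [ 0.3727 -0.3359] mean [ 0.3735 -0.3348] size [66.5 50.4] yaw 89.9
px [430.2 368.2] area 5387 c [ 0.2193 -0.2342] mean [ 0.2396 -0.232 ] size [188.9 194.3] yaw 62.4
px [487.6 383. ] area 475 c [ 0.2109 -0.3529] mean [ 0.2091 -0.3521] size [32.9 80.5] yaw 74.1
px [291.5 104.4] area 94 c [0.8172 0.0642] mean [0.8174 0.0642] size [23.5 23.5] yaw 53.6
px [241.6 214.2] area 277 c [0.568  0.1753] mean [0.5679 0.1753] size [36.6 37.3] yaw 85.5
px [411.7 224.3] area 331 c [ 0.5439 -0.2032] mean [ 0.5437 -0.2032] size [43.5 42.6] yaw 44.2
px [476.8 303.6] area 583 c [ 0.3696 -0.3423] mean [ 0.3703 -0.3413] size [67.9 51.5] yaw 89.9
px [430.2 368.2] area 5387 c [ 0.213  -0.2386] mean [ 0.2337 -0.2364] size [192.8 198.3] yaw 62.4
px [487.6 383. ] area 475 c [ 0.2045 -0.3598] mean [ 0.2026 -0.3589] size [33.6 82.2] yaw 74.1
sq [0.56762082 0.1704023  0.03155583] [0.02893117 0.03137116 0.0350232 ] tilt deg 2.694207332115419
rd [ 0.54180649 -0.2044766   0.03184633] [0.02948589 0.03171075 0.034662  ] tilt deg 0.9268296774470614
```

View pics/t8.png

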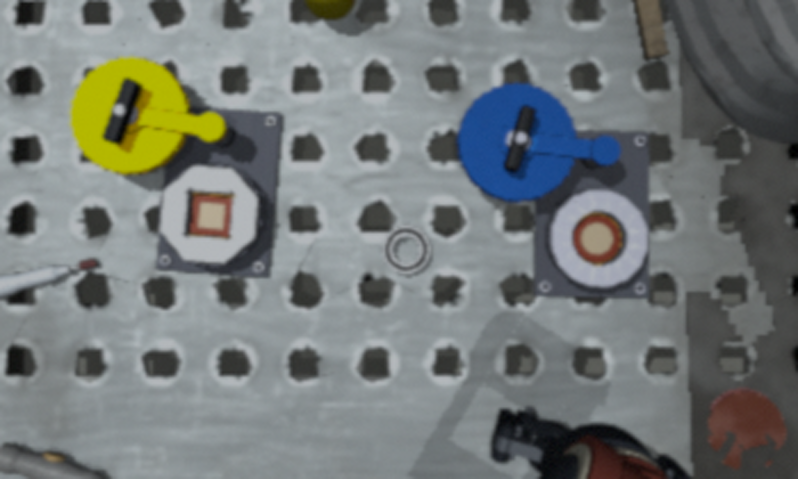

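View pics/s8.png

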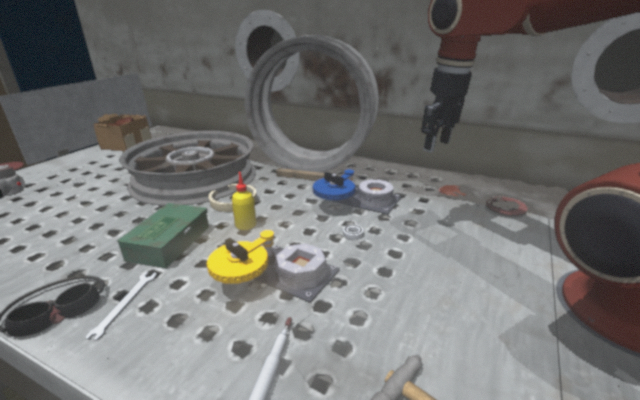

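```bash
python3 -m crank '[[[0.2,0.02,0,0],[0.2,0.02,0,0],[0.2,0.02,0,0],[0.2,0.02,0,0],[0.2,0.02,0,0]]]' 0.5
python3 -m crank '[[[0.043,0.006,-0.03,0],[0.043,0.006,-0.06,0],[0.043,0.006,-0.06,0],[0.043,0.006,-0.06,0],[0.043,0.006,-0.06,0]]]'
python3 -m crank '[[[0,0,0,0],[0,0,0,0]]]'
python3 - <<'E'
from wm import *
o,a,M=axes();print(o['t'],o['tool_pos'],a,o['q'],o['opening'])
m=camera_model('wrist');p,d=get_image('wrist');cv2.imwrite('pics/w24.png',p[:,:,::-1]);meas(p,m,'b',.01)
E
```

```text
t: 34.97
tool_pos: [0.5964, -0.1259, 0.1838]
tool_rot: [-2.152, 0.298, 1.995]
contact_force: [0.2, -0.9, 0.8]
opening: 0.0426
t: 35.38
tool_pos: [0.6364, -0.1206, 0.1262]
tool_rot: [-2.153, 0.301, 1.993]
contact_force: [0.6, -0.3, -0.2]
opening: 0.0428
t: 35.55
tool_pos: [0.6374, -0.1212, 0.1299]
tool_rot: [-2.159, 0.302, 1.986]
contact_force: [-0.9, -0.4, -1.5]
opening: 0.0429
35.55 [ 0.63739821 -0.12119307  0.1299264 ] -106.10727135598489 [-0.30472457  0.13556842  1.70010494  0.00543941  1.22286153  1.54568623] 0.042914975984900315
bar c [ 0.6367 -0.1198] mean [ 0.6385 -0.1202] size [60.8 14.1] yaw 163.2 px [315.  231.9]
```

View pics/w24.png

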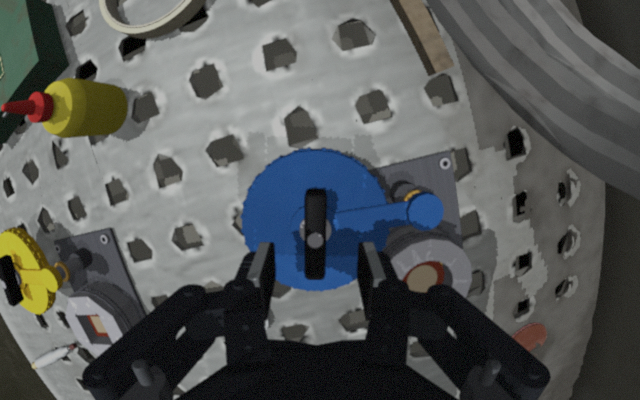

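```bash
python3 -m crank '[[[-0.0045,0.002,-0.02,0],[-0.0045,0.002,-0.04,0],[-0.0045,0.002,-0.049,0],[-0.0045,0.002,-0.049,0],[-0.0045,0.002,-0.049,0]]]' 0.45
python3 -m crank '[[[0,0,0,0],[0,0,0,0],[0,0,0,0]]]'
python3 -m crank '[[[0,0,-0.0005,0],[0,0,-0.0005,0],[0,0,-0.0005,0],[0,0,-0.0005,0],[0,0,-0.0005,0]]]' 0 60
python3 -m crank '[[[0,0,0,0],[0,0,0,0]]]'
python3 - <<'E'
from wm import *
o,a,M=axes();print(o['t'],o['tool_pos'],a,o['opening'],o['contact_force'],o['wrist_torque'])
v=o['tool_pos'][:2]-np.array([.6228,-.1986]);print(np.hypot(*v),np.degrees(np.arctan2(v[1],v[0])))
m=camera_model('wrist');p,d=get_image('wrist');cv2.imwrite('pics/w25.png',p[:,:,::-1])
from arc import table
ph=82.9
for k in range(4):table(ph,[6,12,18,24],1);print();ph+=24
E
```

```text
t: 36.02
tool_pos: [0.6321, -0.1187, 0.079]
tool_rot: [-2.156, 0.302, 1.989]
contact_force: [0.4, -0.2, 0.9]
opening: 0.0386
t: 36.27
tool_pos: [0.6331, -0.1189, 0.0801]
tool_rot: [-2.158, 0.302, 1.987]
contact_force: [-0.5, -0.1, -0.1]
opening: 0.0382
t: 36.68
tool_pos: [0.6322, -0.1186, 0.0784]
tool_rot: [-2.156, 0.301, 1.99]
contact_force: [-1.8, -0.3, 3.3]
opening: 0.0123
t: 36.85
tool_pos: [0.6323, -0.1185, 0.0784]
tool_rot: [-2.156, 0.301, 1.989]
contact_force: [-1.8, 1.5, 3.1]
opening: 0.0123
36.85 [ 0.63225483 -0.11854721  0.0783632 ] -106.09173756890033 0.012319931879942448 [-1.7907488   1.50079602  3.13074997] [-0.01981926  0.34929435 -0.15862713]
0.08060919590500135 83.26414449525046
6 [-0.0084, 0.0006]
12 [-0.0167, 0.0003]
18 [-0.025, -0.0008]
24 [-0.0331, -0.0028]

6 [-0.0079, -0.0029]
12 [-0.0154, -0.0065]
18 [-0.0225, -0.0109]
24 [-0.0291, -0.0161]

6 [-0.006, -0.0058]
12 [-0.0114, -0.0122]
18 [-0.0161, -0.0191]
24 [-0.0201, -0.0265]

6 [-0.0032, -0.0078]
12 [-0.0055, -0.0158]
18 [-0.0069, -0.024]
24 [-0.0075, -0.0324]
```

View pics/w25.png

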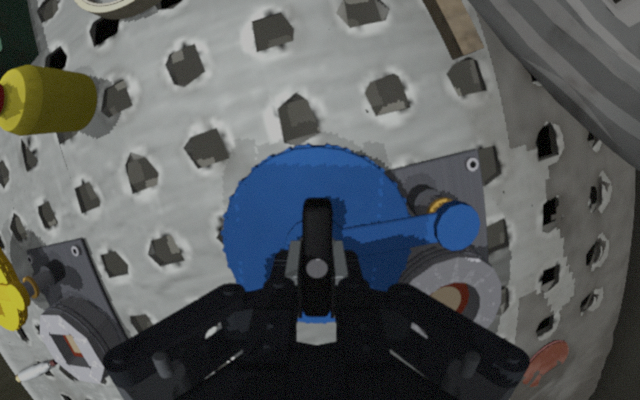

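```bash
python3 -m crank '[[[-0.0084,0.0006,0,6],[-0.0167,0.0003,0,12],[-0.025,-0.0008,0,18],[-0.0331,-0.0028,0,24]]]'
python3 -m crank '[[[-0.0079,-0.0029,0,6],[-0.0154,-0.0065,0,12],[-0.0225,-0.0109,0,18],[-0.0291,-0.0161,0,24]]]'
python3 - <<'E'
from wm import *
o,a,M=axes();print(o['t'],o['tool_pos'],a,o['opening'],o['contact_force'],o['wrist_torque'])
v=o['tool_pos'][:2]-np.array([.6228,-.1986]);print(np.hypot(*v),np.degrees(np.arctan2(v[1],v[0])))
m=camera_model('wrist');p,d=get_image('wrist');cv2.imwrite('pics/w26.png',p[:,:,::-1])
E
```

```text
t: 37.23
tool_pos: [0.5988, -0.1217, 0.0782]
tool_rot: [2.235, 0.163, -2.064]
contact_force: [-2.5, -0.9, 4.0]
opening: 0.0123
t: 37.57
tool_pos: [0.5698, -0.1383, 0.0783]
tool_rot: [1.986, 0.574, -1.835]
contact_force: [-1.4, -2.5, 1.2]
opening: 0.0121
37.5667 [ 0.56979623 -0.1383251   0.07832576] -57.813097502430786 0.012083245770183155 [-1.42310321 -2.53815328  1.2452829 ] [-0.44676809  0.07570133 -0.3792633 ]
0.08026495505750268 131.32733592951547
```

View pics/w26.png

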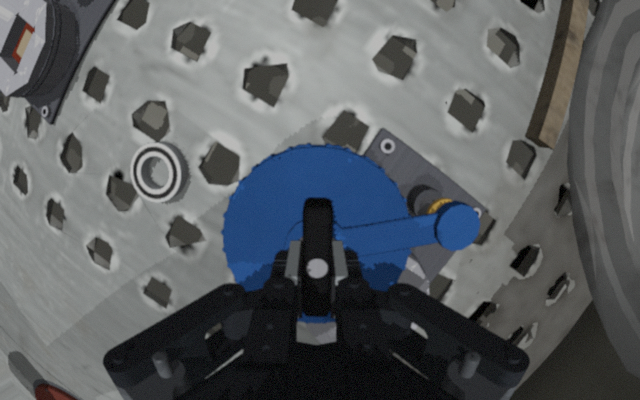

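```bash
python3 -m crank '[[[-0.006,-0.0058,0,6],[-0.0114,-0.0122,0,12],[-0.0161,-0.0191,0,18],[-0.0201,-0.0265,0,24]]]'
python3 -m crank '[[[-0.0032,-0.0078,0,6],[-0.0055,-0.0158,0,12],[-0.0069,-0.024,0,18],[-0.0075,-0.0324,0,23],[-0.0075,-0.0324,0,23]]]'
python3 -m crank '[[[0,0,0,0],[0,0,0,0]]]'
python3 - <<'E'
from wm import *
o,a,M=axes();print(o['t'],o['tool_pos'],a,o['opening'],o['contact_force'],o['wrist_torque'])
v=o['tool_pos'][:2]-np.array([.6228,-.1986]);print(np.hypot(*v),np.degrees(np.arctan2(v[1],v[0])))
m=camera_model('wrist');p,d=get_image('wrist');cv2.imwrite('pics/w27.png',p[:,:,::-1])
E
```

```text
t: 37.95
tool_pos: [0.5501, -0.1651, 0.0783]
tool_rot: [1.704, 0.909, -1.576]
contact_force: [0.7, -3.3, 2.7]
opening: 0.0123
t: 38.37
tool_pos: [0.5429, -0.1972, 0.0782]
tool_rot: [1.415, 1.166, -1.309]
contact_force: [-1.4, 1.3, 3.7]
opening: 0.0123
t: 38.53
tool_pos: [0.5429, -0.1967, 0.0783]
tool_rot: [1.415, 1.163, -1.31]
contact_force: [0.7, -2.8, 3.0]
opening: 0.0123
38.5333 [ 0.54285268 -0.19671076  0.07828972] -11.227693231006086 0.012268270152447476 [ 0.66711004 -2.77228409  3.03347333] [-0.38562443 -0.0734828  -0.10355464]
0.07996963489599575 178.64628867689248
```

View pics/w27.png

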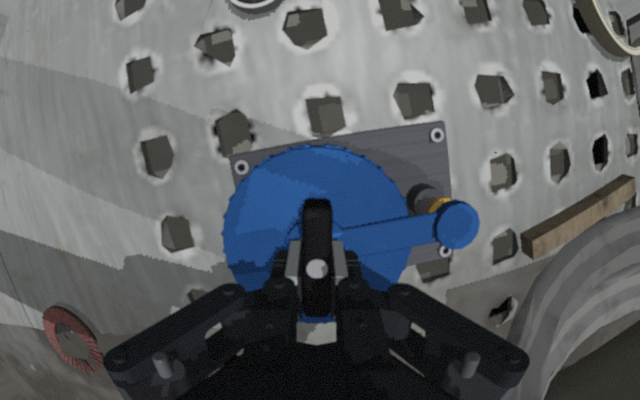

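```bash
python3 -m crank '[[[0,0,-0.0008,-7],[0,0,-0.0017,-14],[0,0,-0.0025,-21],[0,0,-0.0034,-28],[0,0,-0.0034,-28]]]'
python3 -m crank '[[[0,0,-0.0008,-7],[0,0,-0.0017,-14],[0,0,-0.0025,-21],[0,0,-0.0034,-28],[0,0,-0.0034,-28]]]'
python3 -m crank '[[[0,0,-0.0008,-7],[0,0,-0.0017,-14],[0,0,-0.0025,-21],[0,0,-0.003,-25],[0,0,-0.003,-25]]]'
python3 -m crank '[[[0,0,0,0],[0,0,0,0]]]'
python3 - <<'E'
from wm import *
o,a,M=axes();print(o['t'],o['tool_pos'],a,o['opening'],o['contact_force'],o['wrist_torque'])
m=camera_model('wrist');p,d=get_image('wrist');cv2.imwrite('pics/w28.png',p[:,:,::-1])
E
```

```text
t: 39.0
tool_pos: [0.5426, -0.1958, 0.0748]
tool_rot: [1.77, 0.842, -1.636]
contact_force: [-0.7, -1.4, 3.5]
opening: 0.0122
t: 39.42
tool_pos: [0.5424, -0.1958, 0.0714]
tool_rot: [2.087, 0.426, -1.928]
contact_force: [-1.4, -0.1, 5.5]
opening: 0.0117
t: 39.83
tool_pos: [0.5424, -0.1955, 0.0684]
tool_rot: [-2.289, 0.034, 2.114]
contact_force: [-1.3, 1.1, 5.2]
opening: 0.0122
t: 40.0
tool_pos: [0.5424, -0.1957, 0.0684]
tool_rot: [-2.29, 0.032, 2.115]
contact_force: [-1.4, 1.7, 4.3]
opening: 0.012
40.0 [ 0.54240824 -0.19570681  0.06835185] -91.82980844492768 0.012002902301688378 [-1.36640077  1.67113899  4.26559354] [ 0.3572615  -0.00778452  0.11084765]
```

View pics/w28.png

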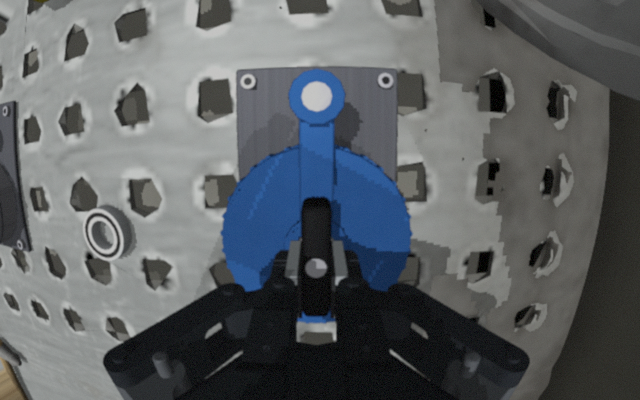

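```bash
python3 -m crank '[[[0,0,0,-2],[0,0,0,-3],[0,0,0,-3]]]'
python3 - <<'E'
from wm import *
o,a,M=axes();print(o['t'],o['tool_pos'],a,o['opening'],o['contact_force'],o['wrist_torque'])
E
```

```text
t: 40.3
tool_pos: [0.5424, -0.1935, 0.0681]
tool_rot: [-2.26, 0.085, 2.089]
contact_force: [-1.4, 9.2, 6.3]
opening: 0.0126
40.3 [ 0.54243269 -0.19345244  0.06810084] -94.76243305196921 0.012558182042547984 [-1.37337631  9.21143045  6.2609874 ] [ 1.59163242 -0.2257646   0.89332093]
```

```bash
python3 -m crank '[[[0,0,0,3.2],[0,-0.0005,0,3.2],[0,-0.0005,0,3.2]]]'
python3 - <<'E'
from wm import *
o,a,M=axes();print(o['t'],o['tool_pos'],a,o['opening'],o['contact_force'],o['wrist_torque'])
E
```

```text
t: 40.55
tool_pos: [0.5424, -0.1961, 0.0684]
tool_rot: [-2.291, 0.028, 2.116]
contact_force: [-1.6, 3.2, 5.3]
opening: 0.0122
40.55 [ 0.54240785 -0.19614625  0.06835541] -91.6337062953913 0.01220947036856819 [-1.58142301  3.22186131  5.25542758] [ 0.37015196 -0.0526072   0.23600073]
```

```bash
python3 -m crank '[[[0,0,0,0],[0,0,0,0],[0,0,0.03,0],[0,0,0.07,0],[0,0,0.11,0]]]' 0.5
python3 -m crank '[[[0.03,0.15,0,-16.7],[0.03,0.15,0,-16.7],[0.03,0.15,0,-16.7],[0.03,0.15,0,-16.7],[0.03,0.15,0,-16.7]]]'
python3 -m crank '[[[0.04,0.15,0,0],[0.04,0.15,0,0],[0.04,0.15,0,0],[0.04,0.15,0,0],[0.04,0.15,0,0]]]'
python3 -m crank '[[[0.0475,0.1415,0,0],[0.0475,0.1415,0,0],[0.0475,0.1415,0,0],[0.0475,0.1415,-0.03,0],[0.0475,0.1415,-0.05,0]]]'
python3 -m crank '[[[0,0,0,0],[0,0,0,0],[0,0,0,0]]]'
python3 - <<'E'
from wm import *
o,a,M=axes();print(o['t'],o['tool_pos'],a,o['q'],o['opening'])
m=camera_model('wrist');p,d=get_image('wrist');cv2.imwrite('pics/w29.png',p[:,:,::-1]);meas(p,m,'y',.01)
p,d=get_image('top');cv2.imwrite('pics/t9.png',cv2.resize(p[120:330,150:500,::-1],None,fx=2.28,fy=2.28,interpolation=cv2.INTER_CUBIC))
E
```

```text
t: 40.97
tool_pos: [0.5406, -0.196, 0.1766]
tool_rot: [-2.284, 0.03, 2.12]
contact_force: [1.5, -0.2, 1.3]
opening: 0.0426
t: 41.38
tool_pos: [0.5723, -0.0412, 0.1773]
tool_rot: [-2.132, 0.335, 1.971]
contact_force: [-1.9, -0.9, -0.3]
opening: 0.0427
t: 41.8
tool_pos: [0.6125, 0.1076, 0.1772]
tool_rot: [-2.133, 0.337, 1.971]
contact_force: [-0.2, -0.3, 0.3]
opening: 0.0429
t: 42.22
tool_pos: [0.6608, 0.2485, 0.1272]
tool_rot: [-2.134, 0.338, 1.967]
contact_force: [-1.0, -1.2, -0.3]
opening: 0.0427
t: 42.47
tool_pos: [0.6602, 0.2436, 0.1288]
tool_rot: [-2.131, 0.346, 1.966]
contact_force: [0.7, -0.3, 0.4]
opening: 0.0423
42.4667 [0.66017578 0.24355849 0.12879977] -108.61524822548525 [ 0.26449213  0.26991299  1.54725562 -0.04400797  1.25644751  2.1724963 ] 0.04234606600286565
bar c [0.6635 0.2443] mean [0.6649 0.2437] size [60.5 14. ] yaw 160.0 px [314.5 226.8]
```

View pics/w29.png

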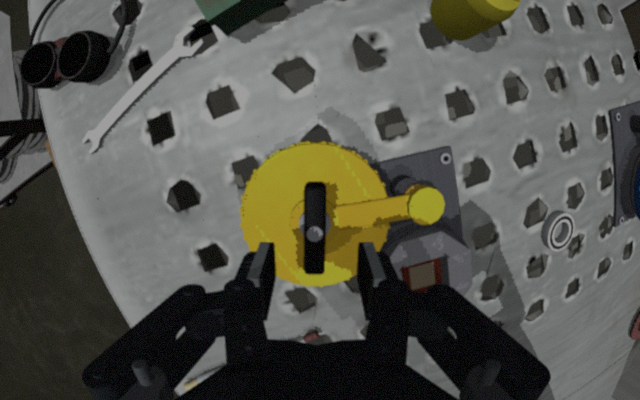

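View pics/t9.png

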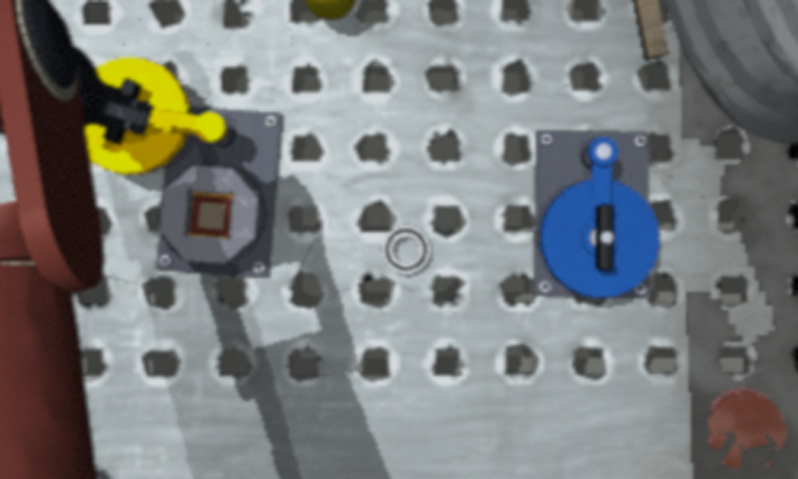

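```bash
python3 -m crank '[[[0,0.0017,-0.02,0],[0,0.0017,-0.04,0],[0,0.0017,-0.0485,0],[0,0.0017,-0.0485,0],[0,0.0017,-0.0485,0]]]' 0.45
python3 -m crank '[[[0,0,0,0],[0,0,0,0],[0,0,0,0]]]'
python3 -m crank '[[[0,0,-0.0005,0],[0,0,-0.0005,0],[0,0,-0.0005,0],[0,0,-0.0005,0],[0,0,-0.0005,0]]]' 0 60
python3 -m crank '[[[0,0,0,0],[0,0,0,0]]]'
python3 - <<'E'
from wm import *
o,a,M=axes();print(o['t'],o['tool_pos'],a,o['opening'],o['contact_force'],o['wrist_torque'])
v=o['tool_pos'][:2]-np.array([.6465,.1657]);print(np.hypot(*v),np.degrees(np.arctan2(v[1],v[0])))
from arc import table
ph=80.6
for k in range(4):table(ph,[6,12,18,24],1);print();ph+=24
E
```

```text
t: 42.98
tool_pos: [0.6601, 0.2459, 0.0803]
tool_rot: [-2.13, 0.346, 1.966]
contact_force: [0.4, -0.1, 0.5]
opening: 0.0385
t: 43.23
tool_pos: [0.6607, 0.2466, 0.0814]
tool_rot: [-2.132, 0.344, 1.963]
contact_force: [-0.1, -0.7, 0.2]
opening: 0.0384
t: 43.65
tool_pos: [0.6597, 0.2457, 0.0793]
tool_rot: [-2.13, 0.347, 1.967]
contact_force: [-1.8, -3.8, 2.6]
opening: 0.0118
t: 43.82
tool_pos: [0.6597, 0.2458, 0.0792]
tool_rot: [-2.13, 0.347, 1.967]
contact_force: [-3.3, -5.4, 3.8]
opening: 0.0121
43.8167 [0.65972028 0.24577461 0.07920624] -108.60240375414988 0.012063137696481855 [-3.26907036 -5.36107246  3.82313298] [-0.82324527  0.43231101 -0.21680278]
0.08115860490827989 80.62506244769456
6 [-0.0083, 0.0009]
12 [-0.0167, 0.001]
18 [-0.025, 0.0002]
24 [-0.0332, -0.0015]

6 [-0.008, -0.0025]
12 [-0.0157, -0.0059]
18 [-0.0229, -0.01]
24 [-0.0297, -0.0149]

6 [-0.0063, -0.0056]
12 [-0.0119, -0.0117]
18 [-0.0169, -0.0185]
24 [-0.0211, -0.0257]

6 [-0.0035, -0.0076]
12 [-0.0061, -0.0156]
18 [-0.0079, -0.0237]
24 [-0.0088, -0.0321]
```

```bash
python3 -m crank '[[[-0.0083,0.0007,0,6],[-0.0167,0.0006,0,12],[-0.025,-0.0004,0,18],[-0.0332,-0.0021,0,24]]]'
python3 -m crank '[[[-0.008,-0.0025,0,6],[-0.0157,-0.0059,0,12],[-0.0229,-0.01,0,18],[-0.0297,-0.0149,0,24]]]'
python3 - <<'E'
from wm import *
o,a,M=axes();print(o['t'],o['tool_pos'],a,o['opening'],o['contact_force'],o['wrist_torque'])
v=o['tool_pos'][:2]-np.array([.6465,.1657]);print(np.hypot(*v),np.degrees(np.arctan2(v[1],v[0])))
m=camera_model('wrist');p,d=get_image('wrist');cv2.imwrite('pics/w30.png',p[:,:,::-1])
E
```

```text
t: 44.15
tool_pos: [0.6263, 0.244, 0.0793]
tool_rot: [2.258, 0.115, -2.086]
contact_force: [-1.6, -5.5, 2.8]
opening: 0.0121
t: 44.48
tool_pos: [0.5966, 0.2289, 0.0793]
tool_rot: [2.014, 0.536, -1.861]
contact_force: [-1.6, -5.5, 2.9]
opening: 0.0124
44.4833 [0.5966341  0.22892019 0.07934731] -60.33970346041275 0.012386918427500261 [-1.56692551 -5.50638009  2.93580392] [-0.98875163  0.2363732  -0.57454381]
0.08051956556177799 128.2651575094144
```

View pics/w30.png

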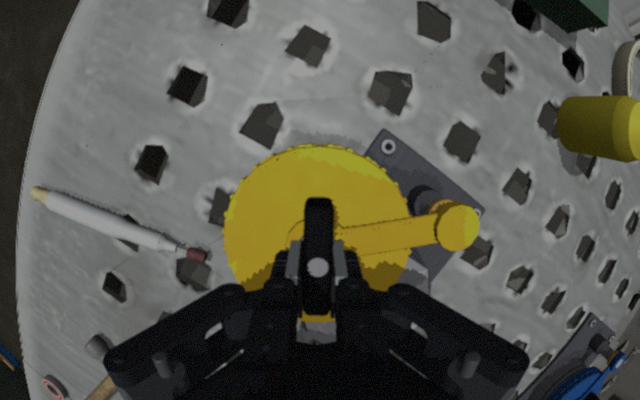

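```bash
python3 -m crank '[[[-0.0063,-0.0056,0,6],[-0.0119,-0.0117,0,12],[-0.0169,-0.0185,0,18],[-0.0211,-0.0257,0,24]]]'
python3 -m crank '[[[-0.0035,-0.0076,0,6],[-0.0061,-0.0156,0,12],[-0.0079,-0.0237,0,18],[-0.0088,-0.0317,0,23],[-0.0088,-0.0317,0,23]]]'
python3 -m crank '[[[0,0,0,0],[0,0,0,0]]]'
python3 - <<'E'
from wm import *
o,a,M=axes();print(o['t'],o['tool_pos'],a,o['opening'],o['contact_force'],o['wrist_torque'])
v=o['tool_pos'][:2]-np.array([.6465,.1657]);print(np.hypot(*v),np.degrees(np.arctan2(v[1],v[0])))
m=camera_model('wrist');p,d=get_image('wrist');cv2.imwrite('pics/w31.png',p[:,:,::-1])
E
```

```text
t: 44.87
tool_pos: [0.5756, 0.2031, 0.0794]
tool_rot: [1.734, 0.88, -1.605]
contact_force: [-1.9, -4.8, 2.4]
opening: 0.0121
t: 45.28
tool_pos: [0.5669, 0.1713, 0.0795]
tool_rot: [1.446, 1.143, -1.339]
contact_force: [-5.1, -2.6, 4.3]
opening: 0.0122
t: 45.45
tool_pos: [0.5669, 0.1719, 0.0794]
tool_rot: [1.447, 1.141, -1.341]
contact_force: [-4.9, -3.6, 4.1]
opening: 0.0122
45.45 [0.56689773 0.17189169 0.07944488] -13.684712076466212 0.012197817831844777 [-4.94739324 -3.57393098  4.09459345] [-0.72216511  0.66872646 -0.24033117]
0.07984271481810133 175.5523287789144
```

View pics/w31.png

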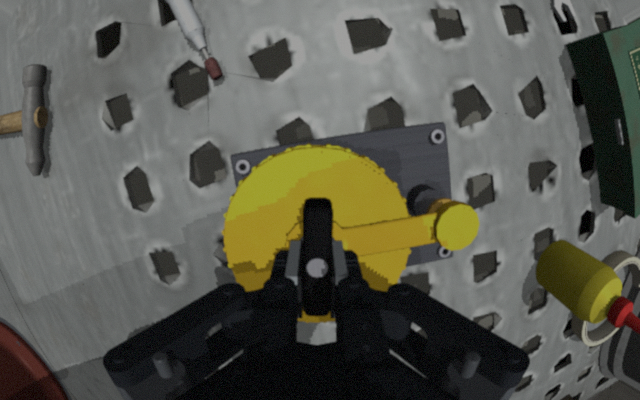

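```bash
python3 -m crank '[[[0,0,-0.0008,-7],[0,0,-0.0017,-14],[0,0,-0.0025,-21],[0,0,-0.0034,-28],[0,0,-0.0034,-28]]]'
python3 -m crank '[[[0,0,-0.0008,-7],[0,0,-0.0017,-14],[0,0,-0.0025,-21],[0,0,-0.0034,-28],[0,0,-0.0034,-28]]]'
python3 -m crank '[[[0,0,-0.0008,-7],[0,0,-0.0017,-14],[0,0,-0.0025,-20.5],[0,0,-0.0025,-20.5]]]'
python3 -m crank '[[[0,0,0,0],[0,0,0,0]]]'
python3 - <<'E'
from wm import *
o,a,M=axes();print(o['t'],o['tool_pos'],a,o['opening'],o['contact_force'],o['wrist_torque'])
m=camera_model('wrist');p,d=get_image('wrist');cv2.imwrite('pics/w32.png',p[:,:,::-1])
E
```

```text
t: 45.92
tool_pos: [0.5667, 0.1734, 0.0761]
tool_rot: [1.801, 0.811, -1.664]
contact_force: [-4.0, -1.5, 4.6]
opening: 0.0128
t: 46.33
tool_pos: [0.5666, 0.1735, 0.0727]
tool_rot: [2.115, 0.384, -1.955]
contact_force: [-5.5, -1.0, 6.2]
opening: 0.0123
t: 46.67
tool_pos: [0.5666, 0.1735, 0.0703]
tool_rot: [-2.303, -0.002, 2.128]
contact_force: [-6.2, -0.2, 5.8]
opening: 0.0123
t: 46.83
tool_pos: [0.5666, 0.1732, 0.0703]
tool_rot: [-2.305, -0.006, 2.13]
contact_force: [-6.4, 0.3, 5.9]
opening: 0.0122
46.8333 [0.56659787 0.17322649 0.07032508] -89.97238459963472 0.012200323238730949 [-6.41073316  0.2681686   5.91755521] [ 0.17246909  0.79380571 -0.13122338]
```

View pics/w32.png

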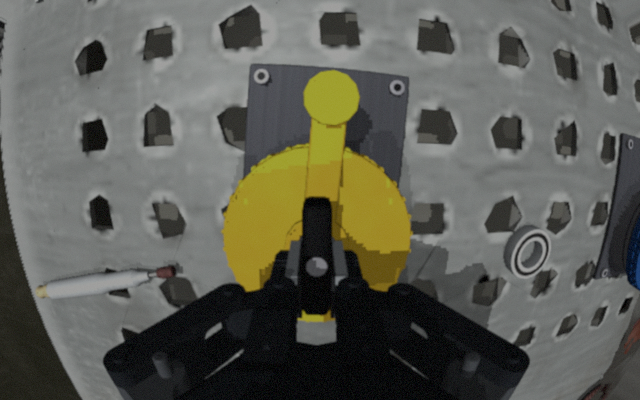

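```bash
python3 -m crank '[[[0,-0.001,0,-3],[0,-0.001,0,-4],[0,-0.001,0,-4]]]'
python3 - <<'E'
from wm import *
o,a,M=axes();print(o['t'],o['tool_pos'],a,o['opening'],o['contact_force'],o['wrist_torque'])
E
python3 -m crank '[[[0,-0.001,0,3.5],[0,-0.001,0,3.5],[0,-0.001,0,3.5]]]'
python3 - <<'E'
from wm import *
o,a,M=axes();print(o['t'],o['tool_pos'],a,o['opening'],o['contact_force'],o['wrist_torque'])
E
```

```text
t: 47.13
tool_pos: [0.5666, 0.1725, 0.0701]
tool_rot: [-2.269, 0.073, 2.097]
contact_force: [-5.9, 0.7, 4.8]
opening: 0.0121
47.1333 [0.56662768 0.1724962  0.07008678] -93.99367025265065 0.01209337432053458 [-5.94658894  0.74261835  4.81540813] [ 0.3400234   0.72721349 -0.00856273]
t: 47.38
tool_pos: [0.5665, 0.1716, 0.0703]
tool_rot: [-2.299, 0.003, 2.126]
contact_force: [-6.1, 1.2, 5.4]
opening: 0.012
47.3833 [0.56653573 0.17158804 0.07028663] -90.47597734154932 0.01200685892027954 [-6.0597987   1.17682731  5.39441641] [0.42735407 0.90434183 0.0028718 ]
```

```bash
python3 -m crank '[[[0,0,0,-3],[0,0,0,-5],[0,0,0,-5]]]'
python3 - <<'E'
from wm import *
o,a,M=axes();print(o['t'],o['tool_pos'],a,o['opening'],o['contact_force'],o['wrist_torque'])
E
python3 -m crank '[[[0,0,0,-1.5],[0,0,0,-1.5],[0,0,0,-1.5]]]'
python3 - <<'E'
from wm import *
o,a,M=axes();print(o['t'],o['tool_pos'],a,o['opening'],o['contact_force'],o['wrist_torque'])
E
```

```text
t: 47.63
tool_pos: [0.5667, 0.1729, 0.0702]
tool_rot: [-2.255, 0.099, 2.083]
contact_force: [-5.0, 5.6, 4.2]
opening: 0.0125
47.6333 [0.56668915 0.17285956 0.07019188] -95.44881161240255 0.012496578220208247 [-5.02370145  5.64228256  4.23062589] [1.1040838  0.63686821 0.52018398]
t: 47.88
tool_pos: [0.5668, 0.1739, 0.0703]
tool_rot: [-2.242, 0.123, 2.069]
contact_force: [-4.9, 8.9, 3.6]
opening: 0.0122
47.8833 [0.56683311 0.1738711  0.07028105] -96.83311619180493 0.012227992284501195 [-4.91437009  8.8510819   3.57958922] [1.72485181 0.55752391 0.81117311]
```

```bash
python3 -m crank '[[[0,-0.0005,0,2.6],[0,-0.0005,0,2.6],[0,-0.0005,0,2.6]]]'
python3 - <<'E'
from wm import *
o,a,M=axes();print(o['t'],o['tool_pos'],a,o['opening'],o['contact_force'],o['wrist_torque'])
E
```

```text
t: 48.13
tool_pos: [0.5666, 0.1719, 0.0701]
tool_rot: [-2.265, 0.078, 2.093]
contact_force: [-4.5, 4.4, 4.3]
opening: 0.0122
48.1333 [0.56659987 0.17186564 0.07014989] -94.31102143300576 0.012163301304597586 [-4.49208954  4.35234413  4.2585053 ] [0.84508597 0.68035502 0.28495964]
```

Good, back at its home position. I'll release, retract and check.

```bash
python3 -m crank '[[[0,0,0,0],[0,0,0,0],[0,0,0.03,0],[0,0,0.07,0],[0,0,0.11,0]]]' 0.5
python3 - <<'E'
from wm import *
o,a,M=axes();print(o['tool_pos'],a);m=camera_model('wrist');p,d=get_image('wrist');cs,K=meas(p,m,'y')
E
python3 -m crank '[[[-0.15,-0.13,0.05,0],[-0.15,-0.13,0.05,0],[-0.15,-0.13,0.05,0],[-0.15,-0.13,0.05,0],[-0.15,-0.13,0.05,0]]]'
python3 -m crank '[[[-0.05,-0.03,0,0],[-0.05,-0.03,0,0],[-0.05,-0.03,0,0]]]'
python3 meas.py
python3 - <<'E'
from wm import *
p,d=get_image('top');cv2.imwrite('pics/t10.png',cv2.resize(p[140:290,180:470,::-1],None,fx=2.75,fy=2.75,interpolation=cv2.INTER_CUBIC))
m=camera_model('top');hsv=cv2.cvtColor(p,cv2.COLOR_RGB2HSV);H,S,V=[hsv[...,i].astype(int) for i in range(3)]
Y=(H>22)&(H<35)&(S>200)&(V>80); B=(H>100)&(H<125)&(S>150)&(V>60)
for n,mk in(('y',Y),('b',B)):
    mk=mk.copy();mk[:165]=0
    cs=max(cv2.findContours(mk.astype(np.uint8),0,1)[0],key=cv2.contourArea)[:,0].astype(float)
    W=np.array([onplane(m,*q,.058)[:2] for q in cs]);print(n,'cap',circ(W[W[:,0]<W[:,0].min()+.075]))
    W=np.array([onplane(m,*q,.072)[:2] for q in cs]);print(n,'post',circ(W[W[:,0]>W[:,0].max()-.013]))
p,d=get_image('side');cv2.imwrite('pics/s10.png',p[:,:,::-1])
E
```

```text
t: 48.55
tool_pos: [0.5661, 0.1693, 0.1792]
tool_rot: [-2.264, 0.085, 2.097]
contact_force: [0.6, 0.2, -0.2]
opening: 0.0428
[0.56612617 0.16932629 0.17916998] -94.4439054405911
bar c [0.57   0.1718] mean [0.5713 0.1717] size [58.8 13.6] yaw 175.8 px [313.5 202. ]
t: 49.02
tool_pos: [0.4159, 0.0386, 0.23]
tool_rot: [-2.269, 0.084, 2.092]
contact_force: [0.7, -1.4, 0.7]
opening: 0.0426
t: 49.27
tool_pos: [0.3659, 0.008, 0.2302]
tool_rot: [-2.27, 0.09, 2.088]
contact_force: [0.3, 0.3, -0.1]
opening: 0.0428
yellow px [292.4 111.3] area 235 xy [0.7878 0.058 ] depthz 0.066 rect mm [45.5 41.9] long-yaw 89.5
yellow px [241.6 211.7] area 1926 xy [0.5712 0.1655] depthz 0.053 rect mm [134.5 108.7] long-yaw 146.8
blue px [412.3 221.9] area 2052 xy [ 0.5478 -0.1956] depthz 0.059 rect mm [137.1 110.6] long-yaw 145.6
bar px [239.1 213.2] area 150 xy [0.567  0.1661] depthz 0.08 rect mm [54.9 14. ] long-yaw 175.5
bar px [414.9 224.2] area 163 xy [ 0.5426 -0.1965] depthz 0.087 rect mm [12.3 57.5] long-yaw 178.7
brown px [291.5 104.4] area 94 xy [0.8174 0.0642] depthz 0.091 rect mm [23.5 23.5] long-ya
[... 197 characters left out ...]
 83.4
brown px [310.6 360. ] area 196 xy [0.2512 0.0217] depthz 0.488 rect mm [16.4 79.5] long-yaw 78.1
brown px [259.4 380.5] area 576 xy [0.2083 0.1325] depthz 0.556 rect mm [86.8 32.5] long-yaw 168.4
brown px [303.  385.6] area 2089 xy [0.1974 0.0381] depthz 0.551 rect mm [169.  69.] long-yaw 89.9
brown px [354.1 389. ] area 319 xy [ 0.1903 -0.0719] depthz 0.55 rect mm [46.4 33.1] long-yaw 173.0
y cap (array([0.56790297, 0.16697655]), np.float64(0.053877474970728936))
y post (array([0.6454461 , 0.16139282]), np.float64(0.01244834647126512))
b cap (array([ 0.54316715, -0.19626639]), np.float64(0.0540508383106702))
b post (array([ 0.62248745, -0.19864614]), np.float64(0.012788990352635839))
```

View pics/t10.png

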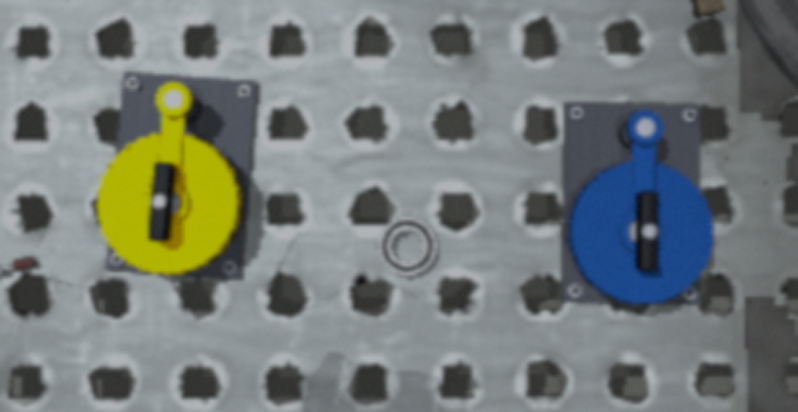

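View pics/s10.png

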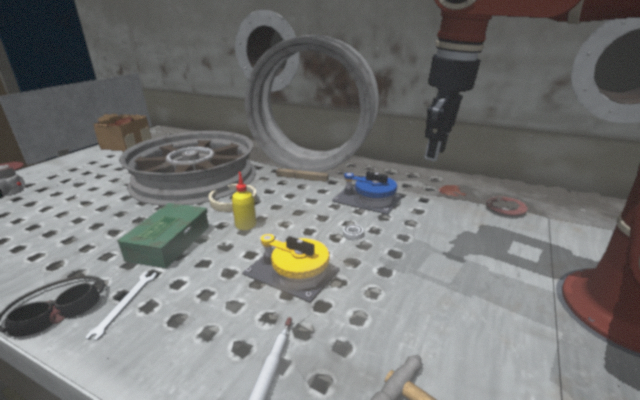

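```bash
python3 -c "
from station import *
print(finish_job())"
```

```text
the job is handed in; nothing more can be done
None
```

I handed the job in at about 49 s of the 210 s allowed, with no verdict reported. Both caps were unscrewed and swung aside together. I laid the one round and one square blank found on the bench flat in their own cavities. Then both caps were swung back over their pots and screwed home.

**Last checks**
- **Blanks:** before closing, the depth picture put both blank tops at z of about 0.0315 m, against 0.032 m expected on the floor. Tilts were 0.9° and 2.7°.
- **Caps:** both were turned until the wrist torque showed the end stop. In the final top view both grip bars lie along their arms to within about 1°. The cap centres are within about 0.6 mm of where they started.
- **Bystanders:** the bearing and the bottle look unmoved, and no blank is left on the bench.

**What went wrong or disagreed**
- **Blue cap:** while I was unscrewing it, joint 6 ran into its range limit. That dragged the blue arm about 30° aside early, with about 69 N of sideways force on the tool. The cap had already turned at least 1 rad by my reckoning, and I finished the swing after taking a fresh grip. It also left the tool tilted about 5° for the rest of the run, which did no visible harm.
- **Camera offset:** the top camera read positions around the yellow pot about 6 mm off in y compared with the robot's own grip. I used the close wrist views and the grip positions instead.
- **Yellow cap start:** it seems to have started about 4° short of fully home, so I took its true zero from the end stop.

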